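# Change the tape roll on the desk dispenser

### The job

The tape dispenser has run out: throw its spent core into the blue desk bin and load the brown roll on its hub, in between the shoulder and the end lip. The brown roll hangs rearmost on the crowded tape hook, so first move all the coloured rolls in front of it to the spare hook, and when the brown roll is on the dispenser hang every coloured roll back on the tape hook, so that the spare hook is empty again. Leave the bin and the dispenser standing upright, and do not disturb the stapler, the mouse or the note block.

Things in the scene. Friction and masses are not known exactly. Their poses are not given: they have to be found in the camera images.
- hook_stand: desktop stand that carries both hooks: a dark steel cross bar 270 mm long, 8 mm thick, 24 mm high (its top 197 mm above the desk) between two posts, on a plywood base 12 mm thick that reaches 120 mm forward. Fixed. Origin on the desk under the middle of the bar's front face, which looks along its own -x. The hooks are 66 mm to either side of its middle; which is on which side varies.
- tape_hook: Crowded wire hook, fixed; orange clip plate 26 x 32 mm. Origin on the wire's axis at its root on the bar's front face, 185 mm above the desk; its x points into the bar. Wire 8 mm thick, level along -x for 122 mm, then turned up at 45 degrees; tip end 134 mm from the bar, its top 12 mm above the wire's axis. A hung roll's middle is 9 mm below the axis. Starts with rolls' middles 26 mm (brown), 52, 78, 104 mm from the bar (one may be empty).
- spare_hook: Spare wire hook, empty, fixed; grey clip plate 26 x 32 mm. Origin on the wire's axis at its root on the bar's front face, 185 mm above the desk; its x points into the bar. Wire 8 mm thick, level along -x for 122 mm, then turned up at 45 degrees; tip end 134 mm from the bar, its top 12 mm above the wire's axis. A hung roll's middle is 9 mm below the axis. 132 mm beside the tape hook, parallel to it.
- brown_roll: roll of dark brown kraft tape, ring 52 mm outside diameter (about 51 to 53), core hole 26 mm diameter, 18 mm wide, 45 g. Origin at its middle; its own x axis is the roll's axis (it may turn freely about it). Present in every start. It starts rearmost on the tape hook.
- yellow_roll: roll of yellow tape, ring 52 mm outside diameter (about 51 to 53), core hole 26 mm diameter, 18 mm wide, 45 g. Origin at its middle; its own x axis is the roll's axis (it may turn freely about it). It starts on the tape hook in front of the brown roll (nearer the tip); any one of the three coloured rolls may be absent (None).
- blue_roll: roll of blue tape, ring 52 mm outside diameter (about 51 to 53), core hole 26 mm diameter, 18 mm wide, 45 g. Origin at its middle; its own x axis is the roll's axis (it may turn freely about it). It starts on the tape hook in front of the brown roll (nearer the tip); any one of the three coloured rolls may be absent (None).
- green_roll: roll of green tape, ring 52 mm outside diameter (about 51 to 53), core hole 26 mm diameter, 18 mm wide, 45 g. Origin at its middle; its own x axis is the roll's axis (it may turn freely about it). It starts on the tape hook in front of the brown roll (nearer the tip); any one of the three coloured rolls may be absent (None).
- dispenser: side-loading desk tape dispenser, black, 1.3 kg on a rubber foot, loose. Base 82 x 150 mm, 28 mm high; origin on the desk under the hub. A post 40 mm wide behind the hub (own +x, 24 to 38 mm) rises to 115 mm; a cutter nose 58 mm high stands 54 to 76 mm from the hub axis towards -y.
- hub (a point): middle of the white hub, on its axis, 95 mm above the desk; axes as the dispenser's. A level spindle 16 mm in diameter along x; 17 mm towards +x is the grey shoulder (36 mm diameter), 17 mm towards -x begins the end lip (20 mm diameter, 3 mm thick), over which rolls go on and off. A core or roll resting on it has its middle 5 mm below the axis.
- spent_core: the bare cardboard core left on the hub: a ring 30 mm outside and 26 mm inside diameter, 18 mm wide, 12 g. Origin at its middle, its own x is its axis.
- bin: small blue open-topped desk waste bin, 104 x 104 mm, 80 mm high, 4 mm walls, 0.3 kg, loose. Origin under its middle, on the desk.
- stapler: bystander: grey stapler 150 x 36 mm, 42 mm high, origin under its middle. Loose.
- mouse: bystander: black and orange computer mouse 100 x 60 mm, 29 mm high, origin under its middle. Loose.
- note_block: bystander: note block 85 x 85 mm, 66 mm high, origin under its middle. Loose.
There are look-alikes about, which are no part of the job. Of the things that look like the dispenser, take the one that is farthest to the robot's right at the start.

How it is judged (in metres and radians):
On the way, in this order (a step that is already met when the one before it is completed fails the run):
1. every coloured roll hangs on the spare hook (x of yellow_roll in the frame of spare_hook between -0.122 and -0.008 m and y of yellow_roll in the frame of spare_hook between -0.011 and 0.011 m and z of yellow_roll in the frame of spare_hook between -0.016 and 0 m and x of blue_roll in the frame of spare_hook between -0.122 and -0.008 m and y of blue_roll in the frame of spare_hook between -0.011 and 0.011 m and z of blue_roll in the frame of spare_hook between -0.016 and 0 m and x of green_roll in the frame of spare_hook between -0.122 and -0.008 m and y of green_roll in the frame of spare_hook between -0.011 and 0.011 m and z of green_roll in the frame of spare_hook between -0.016 and 0 m), for 0.2 s.
2. the brown roll sits on the dispenser's hub, let go (x of brown_roll in the frame of hub between -0.0095 and 0.0105 m and y of brown_roll in the frame of hub between -0.008 and 0.008 m and z of brown_roll in the frame of hub between -0.01 and 0.001 m and angle between the x axis of brown_roll and the x axis of hub, either way round below 0.25 rad and contact force between the fingers and brown_roll below 0.2 N), for 0.2 s.
At the end, for the whole second after the job is handed in: Coloured rolls on the tape hook (middle 8 to 122 mm from the bar, 0 to 16 mm below the wire, within 11 mm sideways); brown roll on the hub (middle within 9 mm along it, 8 mm sideways, 0 to 10 mm below, axis within 0.25 rad); core inside the bin; all at rest; bin, dispenser upright within 0.1 rad (x of yellow_roll in the frame of tape_hook between -0.122 and -0.008 m and y of yellow_roll in the frame of tape_hook between -0.011 and 0.011 m and z of yellow_roll in the frame of tape_hook between -0.016 and 0 m and linear speed of each of yellow_roll, blue_roll, green_roll, brown_roll, spent_core below 0.03 m/s and x of blue_roll in the frame of tape_hook between -0.122 and -0.008 m and y of blue_roll in the frame of tape_hook between -0.011 and 0.011 m and z of blue_roll in the frame of tape_hook between -0.016 and 0 m and x of green_roll in the frame of tape_hook between -0.122 and -0.008 m and y of green_roll in the frame of tape_hook between -0.011 and 0.011 m and z of green_roll in the frame of tape_hook between -0.016 and 0 m and x of brown_roll in the frame of hub between -0.0095 and 0.0105 m and y of brown_roll in the frame of hub between -0.008 and 0.008 m and z of brown_roll in the frame of hub between -0.01 and 0.001 m and angle between the x axis of brown_roll and the x axis of hub, either way round below 0.25 rad and x of spent_core in the frame of bin between -0.052 and 0.052 m and y of spent_core in the frame of bin between -0.052 and 0.052 m and z of spent_core in the frame of bin between 0 and 0.075 m and angle between each of bin, dispenser's own z axis and vertical below 0.1 rad); the robot touches nothing.
It fails at once if the stapler is moved more than 2 cm (distance of stapler from where it was at the start of the episode above 0.02 m).
It fails at once if the mouse is moved more than 2 cm (distance of mouse from where it was at the start of the episode above 0.02 m).
It fails at once if the note block is moved more than 2 cm (distance of note_block from where it was at the start of the episode above 0.02 m).
Of yellow_roll, blue_roll, green_roll only 2 to 3 are there at a start; the rules pass over those that are not, and their reading is None.
At some moment in a run one of bin, dispenser may be knocked a few centimetres aside while the robot is not near it.
It also fails if it takes over 210 s, if anything falls off the work surface, if the arm or the gripper's body presses on something with over 40 N, if the wrist force passes 120 N, or if a joint passes its speed limit or range.

### The arm

A 6-joint arm with a two-finger parallel gripper is mounted at the origin on the work surface. World frame = base frame: x ahead of the robot, y to its left, z up, the work surface at z = 0. Lengths are in m, angles in degrees, forces in N, time in s.
With the tool pointing down it reaches from about 0.325 to 0.85 m from the base axis. Payload 4.4 kg.
Tool frame: the origin (TCP) lies at the very end of the fingers, on their centre line; the grasp point (between the pads) lies arm.grip_point_offset behind it (arm.grip_point_offset is the distance from the TCP to the grasp point, in m); z points along the fingers, y is the line along which they close (so a half turn about z gives the same grasp; the last joint's range is limited). The gripper opens to 94 mm and grips with 3 to 60 N. Pads are 16 mm wide; open, the fingers measure 119 mm over their backs; the gripper's body (75 mm by 177 mm) begins 78 mm behind the grasp point.
Start: joints at [57.554, 11.837, 88.321, -0, 79.842, -8.623], TCP at [0.232, 0.526, 0.205] pointing down, gripper open.
Joint ranges: [-156.59, 156.59], [-49.26, 127.26], [12.9, 141.05], [-63.56, 243.56], [4.71, 150.69], [-161.64, 161.64]. Speed limits (degrees/s): [159.86, 159.86, 180, 180, 180, 180].

### API

Orientations are given as a 3x3 rotation matrix whose columns are the frame's x, y, z axes.
In Python, from station import arm, imaging, ticket gives the robot as it stands.
- The arm moves only by the tool jog_arm, never from a script. Its argument "plan" is a list of rows, each an object with "linear": the shift along the tool's x, y, z each as a share of 1 m, from -1 to 1, a list of three; "spin": the turn about the tool's z as a share of 180 degrees, from -1 to 1; "claw": the opening, from 0 (shut) to 1 (fully open). In form: [{"linear": [tx, ty, tz], "spin": spin, "claw": claw}, ...]. A call has 1 to 20 rows; each row is the pose to reach, as a shift and turn from the pose commanded when the call began, along the tool's axes at that moment, turning the shorter way round; what a row does not reach only later rows make up. A row lasts 1/10 s, in which the tool goes at most 50 mm and 8.59 degrees, less where a joint would pass 70% of its speed; a pose out of reach is approached as far as the arm can. A call with a number of a shift or a turn outside -1 to 1 is refused whole. A call with a gripper value outside its range is refused whole. The fingers move at their own pace and stop on an object; "force" is the grip in N (left out, the last holds). Time passes only in rows, so rows that repeat a pose let the fingers close. It gives the time, the measured TCP pose, the force, the opening and the grip force at its end, in the units of the state.
- arm.get_state(): the state, without advancing time (a new reading comes with each control period).
- imaging.get_image(name): name is "scene" or "top" or "wrist"; returns the picture (420x560x3 uint8, red, green, blue); there is no depth.
- imaging.camera_model(name): a dict with "intrinsics" (3x3 intrinsics, pixels), "origin" and "attitude" of the camera in the world. Camera axes: x right, y down, z forward; pixel columns grow to the right and rows downward; lengths in m; the calibration is good to about 2 mm. A picture is of the moment at which its call begins: read the wrist's pose just before it. camera_model takes no time and is no camera call; for the wrist camera it gives the pose at the moment of the call.
- ticket.sign_off(): hands the job in; it is judged then, once.
The state is a dict: "time": time; "joint_positions": joint angles; "dq": joint speeds; "joint_efforts": joint torques, N m; "ee_pos": TCP position; "tool_rot": TCP orientation; "force": force on the tool from outside, world axes, zero at the start; "ft_torque": the same for the moment, N m; "finger_gap": finger opening in m; "gripper_force": force on a finger pad.
Only numpy, scipy, OpenCV 4.12 (cv2) and the standard library are available. Lean on these libraries where they do the work, as an engineer would, in place of code of your own. Each camera call takes 0.05 s, during which the arm holds its last target. There are 200 camera calls.

## Working session

There is one attempt and no reset: what is moved stays moved. The work goes in short steps, Python scripts to look and compute and a tool call to move; the robot and the scene stay as the last step left them, time stands still between calls to the robot, and variables do not carry over. Pictures are saved under pics/ and viewed, at most 14 in all, crops included, and the job is handed in when it is done.

Besides the shell and the picture viewer there is one more tool, called by a JSON object that holds its "method" and its "body". jog_arm: Moves the arm, as the interface text tells. Its arguments: {"type":"object","properties":{"plan":{"type":"array"},"force":{"type":"number"}},"required":["plan"]}

```bash
mkdir -p pics; ls; cat > h.py <<'E'
import numpy as np, cv2
from station import arm, imaging, ticket
def snap(name,fn=None):
    m=imaging.camera_model(name); im=np.array(imaging.get_image(name))
    if fn: cv2.imwrite('pics/'+fn,im[:,:,::-1])
    return im,m
def ray(m,uv):
    K=np.array(m['intrinsics']);R=np.array(m['attitude']);o=np.array(m['origin'])
    d=R@np.linalg.inv(K)@np.array([uv[0],uv[1],1.]); return o,d/np.linalg.norm(d)
def onz(m,uv,z):
    o,d=ray(m,uv); return o+d*(z-o[2])/d[2]
def tri(m1,a,m2,b):
    o1,d1=ray(m1,a);o2,d2=ray(m2,b)
    A=np.stack([d1,-d2],1); s=np.linalg.lstsq(A,o2-o1,rcond=None)[0]
    p,q=o1+d1*s[0],o2+d2*s[1]; return (p+q)/2,np.linalg.norm(p-q)
def proj(m,p):
    K=np.array(m['intrinsics']);R=np.array(m['attitude'])
    c=K@(R.T@(np.array(p)-np.array(m['origin']))); return c[:2]/c[2]
E
python3 - <<'E'
from h import *
print(arm.get_state(),arm.grip_point_offset)
a,m=snap('scene','s0.png');b,m2=snap('top','t0.png');c,m3=snap('wrist','w0.png')
for x in(m,m2,m3):print(x)
E
```

```text
pics
{'time': 0.0, 'joint_positions': array([ 5.75539025e+01,  1.18833472e+01,  8.84038935e+01, -1.03614604e-03,
        7.98428519e+01, -8.62484763e+00]), 'dq': array([ 0.08295547,  0.09113427,  0.01882881, -0.06638309, -0.02489811,
        0.0447202 ]), 'joint_efforts': array([-6.48667465e-04, -3.70860529e+01, -2.81426150e+01,  6.97630201e-02,
        3.59512330e-02, -1.92882981e-04]), 'ee_pos': array([0.23182575, 0.52530803, 0.20430727]), 'tool_rot': array([[-9.14811040e-01,  4.03880321e-01, -1.20313694e-03],
       [ 4.03881984e-01,  9.14809070e-01, -1.92565227e-03],
       [ 3.22907532e-04, -2.24753329e-03, -9.99997422e-01]]), 'force': array([ 0.20497207,  0.22006414, -0.6360961 ]), 'ft_torque': array([0.02890948, 0.01262854, 0.02130881]), 'gripper_force': 0.0, 'finger_gap': 0.09396485160508883} 0.0188
{'intrinsics': array([[452.92770709,   0.        , 284.27700502],
       [  0.        , 452.92770709, 208.91428667],
       [  0.        ,   0.        ,   1.        ]]), 'origin': array([0.95867952, 0.37360765, 1.08776008]), 'attitude': array([[-0.7502907 ,  0.56628832, -0.3411472
[... 170 characters left out ...]
     [  0.        , 470.41291928, 207.76991045],
       [  0.        ,   0.        ,   1.        ]]), 'origin': array([ 0.50930871, -0.04177557,  1.58199418]), 'attitude': array([[-0.01609744, -0.9986428 ,  0.04953215],
       [-0.99986692,  0.01594636, -0.0034438 ],
       [ 0.00264927, -0.04958099, -0.99876659]])}
{'intrinsics': array([[369.10767546,   0.        , 276.32500208],
       [  0.        , 369.10767546, 207.64846707],
       [  0.        ,   0.        ,   1.        ]]), 'origin': array([0.15503001, 0.557749  , 0.38299771]), 'attitude': array([[ 0.40450974,  0.8767066 ,  0.26030255],
       [ 0.91453288, -0.38739914, -0.11641098],
       [-0.00121729,  0.28514461, -0.95848373]])}
```

View pics/s0.png

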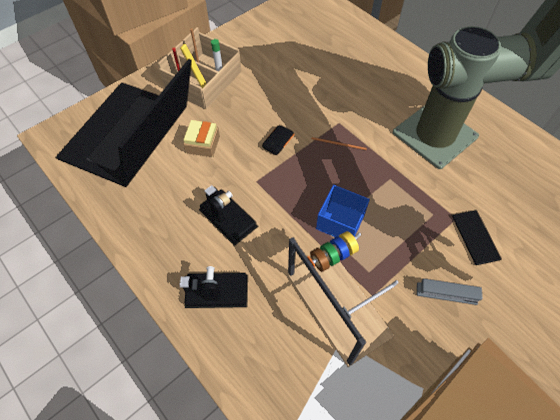

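View pics/t0.png

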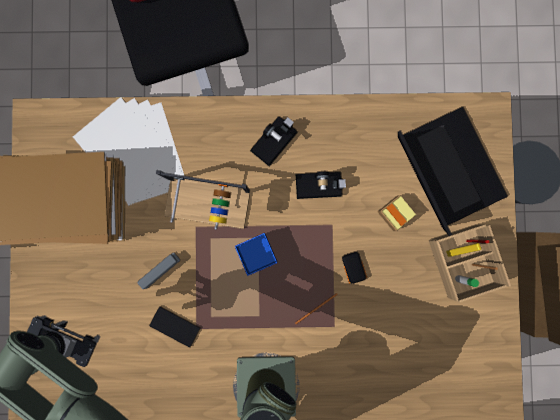

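The scene picture shows the bin at (344,211) and the hook stand from (292,243) to (358,350). The rolls are brown (319,260), green (333,252), blue (345,246) and yellow (357,242), and the spare wire tip is at (397,283).

Two things could be the dispenser:
- top (320,184), scene (228,215), with a tan core on its hub
- top (275,139), scene (215,288)

The one farthest to the robot's right (-y, right in the top picture) is at top (320,184). I'll measure next and check it in a crop.

```bash
python3 - <<'E'
from h import *
a,m=snap('scene');b,m2=snap('top')
def cen(im,lo,hi,box):
    x0,y0,x1,y1=box; h=cv2.cvtColor(im[y0:y1,x0:x1],cv2.COLOR_RGB2HSV)
    k=cv2.inRange(h,lo,hi); n,l,s,c=cv2.connectedComponentsWithStats(k); i=1+np.argmax(s[1:,4]); return c[i]+[x0,y0],s[i]
R={'yellow':((22,120,120),(32,255,255)),'blue':((105,120,60),(125,255,255)),'green':((50,100,40),(85,255,255)),'brown':((5,110,40),(14,255,200))}
sb=(300,225,365,275);tb=(200,183,240,228)
for n,(lo,hi) in R.items():
    p,s=cen(a,lo,hi,sb);q,t=cen(b,lo,hi,tb); print(n,p,s,q,t,tri(m,p,m2,q))
p,s=cen(a,*R['blue'],(315,180,372,242));q,t=cen(b,*R['blue'],(230,228,280,280));print('bin',p,s,q,t,tri(m,p,m2,q))
print(tri(m,(397,283),m2,(173,218)))
w=np.hstack([cv2.resize(a[170:320,170:300],None,fx=3,fy=3,interpolation=cv2.INTER_CUBIC),cv2.resize(b[160:235,290:355],None,fx=6,fy=6,interpolation=cv2.INTER_CUBIC)])
cv2.imwrite('pics/c1.png',w[:,:,::-1]);
w=np.hstack([cv2.resize(b[165:235,150:255],None,fx=7,fy=7,interpolation=cv2.INTER_CUBIC)]);cv2.imwrite('pics/c2.png',w[:,:,::-1]);
E
```

```text
yellow [351.04651163 241.76162791] [ 42   7  17  23 172] [215.7037037  218.67901235] [ 9 32 15  8 81] (array([0.54886141, 0.13868319, 0.19351835]), np.float64(9.412413983002852e-05))
blue [338.82206406 235.91992883] [ 16   0  44  35 562] [218.5        210.73809524] [11 25 16  7 84] (array([0.57260431, 0.1234008 , 0.2288971 ]), np.float64(0.006208497316557676))
green [331.05069124 252.68202765] [ 21  18  19  23 217] [219.92473118 202.07526882] [12 16 17  8 93] (array([0.59805739, 0.1266544 , 0.18699307]), np.float64(0.00041517735831770794))
brown [320.62626263 258.50505051] [ 10  23  20  23 198] [221.46236559 193.17204301] [14  7 17  8 93] (array([0.62463367, 0.12172246, 0.18670776]), np.float64(7.031861813720126e-05))
bin [341.14384289 212.35987261] [   1    5   53   57 1884] [256.0048216  253.75409836] [   5    5   42   43 1037] (array([0.43906102, 0.02535555, 0.05136956]), np.float64(0.005920324595392357))
(array([0.55044482, 0.26701684, 0.19853547]), np.float64(0.00838484496701313))
```

View pics/c1.png

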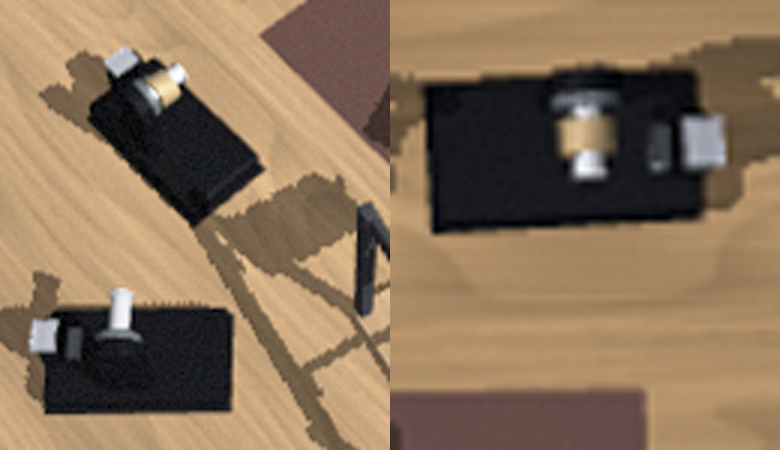

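View pics/c2.png

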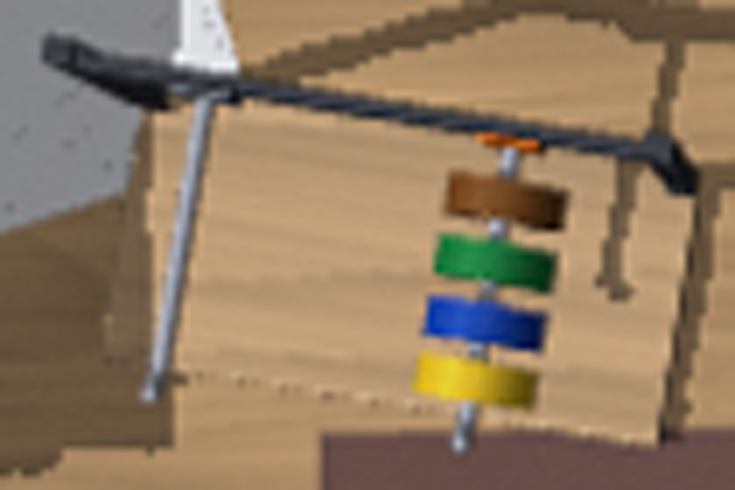

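The crop confirms it: the dispenser at top (320,184) has the tan core on its hub, with the lip facing the robot. The other one's hub is bare. The order on the tape hook from the bar outward is brown, green, blue, yellow. Next I take the wrist camera closer.

```bash
cat >> h.py <<'E'
def yaw(R): # angle of tool x from world -x, positive towards +y
    return np.degrees(np.arctan2(R[1,0],-R[0,0]))
def go(p,yw=None,cmd=None,cyaw=None):
    s=arm.get_state(); c=np.array(s['ee_pos'] if cmd is None else cmd); y0=yaw(s['tool_rot']) if cyaw is None else cyaw
    t=np.radians(y0); X=np.array([-np.cos(t),np.sin(t),0]);Z=np.array([0,0,-1]);Y=np.cross(Z,X)
    d=np.array(p)-c
    # spin + about tool z (down) = world cw ; yw rises when tool x turns cw from above
    print('lin',np.round([d@X,d@Y,d@Z],4),'spin',0 if yw is None else round((yw-y0)/180,4),'rows~',int(np.ceil(np.linalg.norm(d)/.05)))
E
python3 - <<'E'
from h import *
s=arm.get_state();print(s['ee_pos'],yaw(s['tool_rot']),s['tool_rot'][:,1])
go([.232,.526,.34]);go([.50,.20,.32],10.5)
E
```

```text
[0.23206811 0.52569676 0.20489116] 23.822109782094817 [ 0.40389798  0.91480342 -0.00106235]
lin [ 0.0002  0.0002 -0.1351] spin 0 rows~ 3
lin [-0.3767 -0.1897 -0.1151] spin -0.074 rows~ 9
```

{"method": "jog_arm", "body": {"plan": [{"linear": [0,0,-0.06],"spin": 0,"claw": 1},{"linear": [0,0,-0.11],"spin": 0,"claw": 1},{"linear": [-0.04,-0.02,-0.115],"spin": -0.02,"claw": 1},{"linear": [-0.377,-0.19,-0.115],"spin": -0.074,"claw": 1},{"linear": [-0.377,-0.19,-0.115],"spin": -0.074,"claw": 1},{"linear": [-0.377,-0.19,-0.115],"spin": -0.074,"claw": 1},{"linear": [-0.377,-0.19,-0.115],"spin": -0.074,"claw": 1},{"linear": [-0.377,-0.19,-0.115],"spin": -0.074,"claw": 1},{"linear": [-0.377,-0.19,-0.115],"spin": -0.074,"claw": 1},{"linear": [-0.377,-0.19,-0.115],"spin": -0.074,"claw": 1},{"linear": [-0.377,-0.19,-0.115],"spin": -0.074,"claw": 1},{"linear": [-0.377,-0.19,-0.115],"spin": -0.074,"claw": 1},{"linear": [-0.377,-0.19,-0.115],"spin": -0.074,"claw": 1},{"linear": [-0.377,-0.19,-0.115],"spin": -0.074,"claw": 1}]}}

```text
time: 1.65
ee_pos: [0.4997, 0.2008, 0.3204]
tool_rot: [[-0.983, 0.181, -0.001], [0.181, 0.983, 0.0], [0.001, 0.0, -1.0]]
force: [-0.5, 0.3, -0.3]
finger_gap: 0.0937
gripper_force: 0.0
```

```bash
python3 - <<'E'
from h import *
import pickle
s=arm.get_state();print(s['time'],s['ee_pos'],yaw(s['tool_rot']))
w,m=snap('wrist','w1.png'); pickle.dump((w,m),open('w1.pkl','wb'))
E
```

```text
1.65 [0.49966711 0.20083866 0.32040195] 10.435595828480675
```

View pics/w1.png

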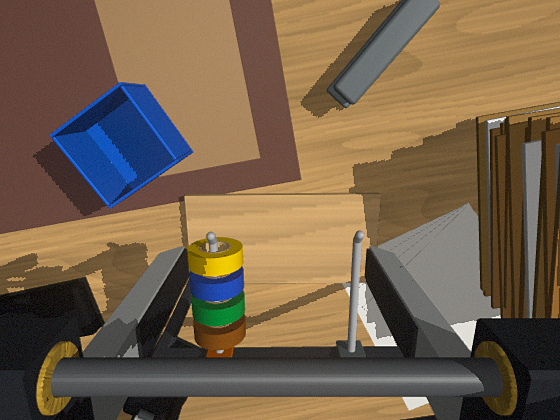

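The wrist view shows the tape hook's tip at (211,238), the yellow roll's front at (216,250), blue, green and brown below it, the spare wire from (358,237) to (350,345), and the bin at (120,145). I'll take a second view from another place to triangulate.

{"method": "jog_arm", "body": {"plan": [{"linear": [0.04,-0.05,0],"spin": 0,"claw": 1},{"linear": [0.08,-0.08,-0.0],"spin": 0,"claw": 1},{"linear": [0.08,-0.08,-0.0],"spin": 0,"claw": 1},{"linear": [0.08,-0.08,-0.0],"spin": 0,"claw": 1}]}}

```text
time: 2.1
ee_pos: [0.4054, 0.1364, 0.3209]
tool_rot: [[-0.983, 0.181, 0.001], [0.181, 0.983, 0.0], [-0.001, 0.001, -1.0]]
force: [0.6, -0.1, -0.5]
finger_gap: 0.0937
gripper_force: 0.0
```

```bash
python3 - <<'E'
from h import *
import pickle
w,m=snap('wrist','w2.png'); pickle.dump((w,m),open('w2.pkl','wb'))
E
```

```text
(no output)
```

View pics/w2.png

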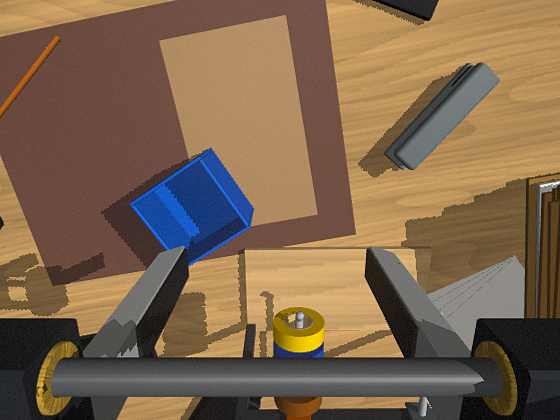

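```bash
python3 - <<'E'
from h import *
import pickle
w1,m1=pickle.load(open('w1.pkl','rb'));w2,m2=pickle.load(open('w2.pkl','rb'))
print('tip',tri(m1,(210.5,238),m2,(299,316)))
# spare wire centreline in w1 by bright grey
g=cv2.cvtColor(w1,cv2.COLOR_RGB2HSV)
P=[]
for r in range(250,336,5):
    row=g[r,338:370]; k=np.where((row[:,1]<45)&(row[:,2]>60))[0]
    if len(k): P.append((338+(k.min()+k.max())/2,r,k.max()-k.min()+1))
P=np.array(P); print(P[::4])
W=np.array([onz(m1,p[:2],.185) for p in P]); d=np.polyfit(W[:,0],W[:,1],1); print('spare yaw',np.degrees(np.arctan(-d[0])), W[0],W[-1])
cols={'yellow':((20,120,90),(33,255,255)),'blue':((105,120,50),(125,255,255)),'green':((50,100,30),(85,255,255))}
for n,(lo,hi) in cols.items():
  for w,m,box in((w1,m1,(180,225,255,330)),(w2,m2,(262,300,340,360))):
    x0,y0,x1,y1=box;k=cv2.inRange(cv2.cvtColor(w[y0:y1,x0:x1],cv2.COLOR_RGB2HSV),lo,hi)
    nn,l,s,c=cv2.connectedComponentsWithStats(k)
    if nn<2: continue
    i=1+np.argmax(s[1:,4]); a=s[i]+[x0,y0,0,0,0]
    L=onz(m,(a[0],a[1]+a[3]/2),.176)
    ys,xs=np.where(l==i); lo_=ys[xs==xs.min()].mean()+y0; hi_=ys[xs==xs.max()].mean()+y0
    A=onz(m,(a[0]-.5,lo_),.176);B=onz(m,(a[0]+a[2]-.5,hi_),.176); print(n,a,lo_,hi_,A.round(4),B.round(4),((A+B)/2).round(4),np.linalg.norm(A-B).round(4))
# bar front edge
s=arm.get_state();print(s['ee_pos'])
E
```

```text
tip (array([0.52451077, 0.1348584 , 0.18970007]), np.float64(0.00037265215735903906))
[[356.5 250.    8. ]
 [355.5 270.    8. ]
 [358.  290.   23. ]
 [359.  310.   21. ]
 [358.5 330.   22. ]]
spare yaw 5.639944257221629 [0.56221028 0.26267612 0.185     ] [0.65165202 0.24683465 0.185     ]
yellow [ 187  237   57   40 1568] 249.0 261.5 [0.5361 0.1063 0.176 ] [0.5585 0.1566 0.176 ] [0.5473 0.1315 0.176 ] 0.055
yellow [ 273  307   52   46 1614] 328.0 327.5 [0.5421 0.1057 0.176 ] [0.5512 0.1576 0.176 ] [0.5467 0.1316 0.176 ] 0.0527
blue [ 189  267   55   34 1215] 274.5 284.0 [0.5622 0.1016 0.176 ] [0.5819 0.1516 0.176 ] [0.572  0.1266 0.176 ] 0.0538
blue [274 342  50  16 356] 349.0 352.0 [0.567 0.102 0.176] [0.5801 0.1523 0.176 ] [0.5735 0.1272 0.176 ] 0.0519
green [ 191  291   54   35 1206] 299.5 308.5 [0.589  0.0968 0.176 ] [0.6085 0.147  0.176 ] [0.5987 0.1219 0.176 ] 0.0539
[0.40661552 0.13670061 0.32109335]
```

Two views agree to within 1.5 mm:
- **Rolls at z 0.176:** yellow is at (0.547, 0.1315), blue at (0.573, 0.127) and green at (0.599, 0.122). The spacing is 26 mm and the yaw 10.4°.
- **Roll diameter:** it reads about 53 mm.
- **Tip height:** it triangulates to 0.190, which fits.

I grasp yellow next.

{"method": "jog_arm", "body": {"force": 15, "plan": [{"linear": [-0.05,0.01,0],"spin": 0,"claw": 1},{"linear": [-0.1,0.021,0],"spin": 0,"claw": 1},{"linear": [-0.14,0.021,0],"spin": 0,"claw": 1},{"linear": [-0.14,0.021,0],"spin": 0,"claw": 1},{"linear": [-0.14,0.021,0.04],"spin": 0,"claw": 1},{"linear": [-0.14,0.021,0.08],"spin": 0,"claw": 1},{"linear": [-0.14,0.021,0.12],"spin": 0,"claw": 0.85},{"linear": [-0.14,0.021,0.15],"spin": 0,"claw": 0.75},{"linear": [-0.14,0.021,0.163],"spin": 0,"claw": 0.7},{"linear": [-0.14,0.021,0.163],"spin": 0,"claw": 0.7}]}}

```text
time: 3.15
ee_pos: [0.547, 0.1317, 0.1554]
tool_rot: [[-0.983, 0.181, -0.005], [0.181, 0.983, -0.0], [0.004, -0.001, -1.0]]
force: [-0.2, 0.5, -0.7]
finger_gap: 0.067
gripper_force: 0.0
```

```bash
python3 - <<'E'
from h import *
s=arm.get_state();print(s['ee_pos'],s['finger_gap'],s['force'],s['joint_positions'])
w,m=snap('wrist')
c=cv2.resize(w[200:420,60:500],None,fx=1.6,fy=1.6);cv2.imwrite('pics/w3.png',c[:,:,::-1])
E
```

```text
[0.54704488 0.13166449 0.15535951] 0.0670066066666582 [-0.15180761  0.46260294 -0.66286215] [ 4.71566190e+00  1.31436316e+01  9.29101349e+01  7.96568391e-03
  7.42045217e+01 -7.48451882e+01]
```

View pics/w3.png

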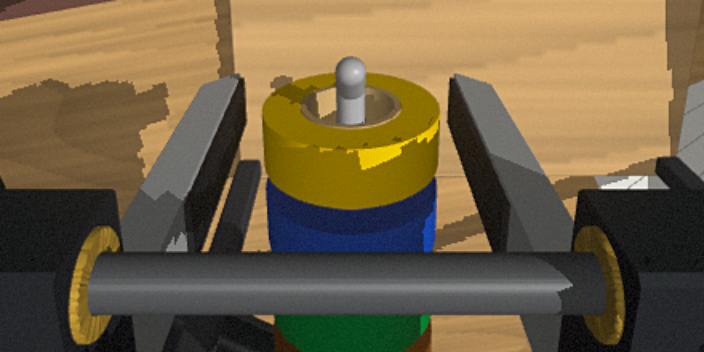

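The crop shows yellow centred between the fingers: roll 262 to 440, fingers 240 and 452, blue behind clear. Now I close, lift 13 mm and draw it out.

{"method": "jog_arm", "body": {"force": 15, "plan": [{"linear": [0,0,0],"spin": 0,"claw": 0.4},{"linear": [0,0,0],"spin": 0,"claw": 0.4},{"linear": [0,0,0],"spin": 0,"claw": 0.4},{"linear": [0,0,0],"spin": 0,"claw": 0.4},{"linear": [0,0,-0.007],"spin": 0,"claw": 0.4},{"linear": [0,0,-0.0135],"spin": 0,"claw": 0.4},{"linear": [0,0,-0.0135],"spin": 0,"claw": 0.4},{"linear": [0.02,0,-0.0135],"spin": 0,"claw": 0.4},{"linear": [0.04,0,-0.0135],"spin": 0,"claw": 0.4},{"linear": [0.06,0,-0.0135],"spin": 0,"claw": 0.4},{"linear": [0.075,0,-0.0135],"spin": 0,"claw": 0.4},{"linear": [0.075,0,-0.0135],"spin": 0,"claw": 0.4}]}}

```text
time: 4.4
ee_pos: [0.473, 0.1449, 0.1705]
tool_rot: [[-0.983, 0.181, -0.002], [0.181, 0.983, -0.0], [0.002, -0.0, -1.0]]
force: [0.4, 0.4, -0.1]
finger_gap: 0.0519
gripper_force: 15.0
```

```bash
python3 - <<'E'
from h import *
s=arm.get_state();print(s['ee_pos'],s['finger_gap'],s['force'],s['gripper_force'])
w,m=snap('wrist')
c=cv2.resize(w[200:420,60:500],None,fx=1.6,fy=1.6);cv2.imwrite('pics/w4.png',c[:,:,::-1])
E
```

```text
[0.47296496 0.14488223 0.17045239] 0.05192721874956146 [ 0.35509973  0.44755496 -0.08785754] 15.000021010637283
```

View pics/w4.png

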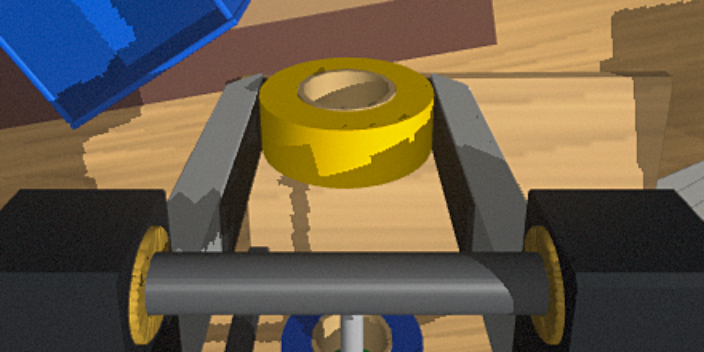

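Yellow is off the hook and centred in the fingers, with a clean view of the remaining rolls below. I take it to the spare hook.

{"method": "jog_arm", "body": {"plan": [{"linear": [0.01,0.05,0],"spin": 0,"claw": 0.4},{"linear": [0.01,0.1,0],"spin": 0,"claw": 0.4},{"linear": [0.0,0.133,0],"spin": 0,"claw": 0.4},{"linear": [0,0.133,0],"spin": 0,"claw": 0.4},{"linear": [0,0.133,0],"spin": 0,"claw": 0.4},{"linear": [-0.02,0.133,0],"spin": 0,"claw": 0.4},{"linear": [-0.035,0.133,0],"spin": 0,"claw": 0.4}]}}

```text
time: 5.15
ee_pos: [0.5341, 0.2674, 0.1708]
tool_rot: [[-0.983, 0.183, -0.0], [0.183, 0.983, -0.001], [0.0, -0.001, -1.0]]
force: [-1.2, 0.4, -0.2]
finger_gap: 0.0518
gripper_force: 15.0
```

```bash
python3 - <<'E'
from h import *
s=arm.get_state();print(s['ee_pos'],s['finger_gap'],s['force'],s['gripper_force'])
w,m=snap('wrist')
c=cv2.resize(w[200:420,60:500],None,fx=1.6,fy=1.6);cv2.imwrite('pics/w5.png',c[:,:,::-1])
E
```

```text
[0.53407146 0.26744822 0.17081418] 0.05177727604293768 [-1.20832786  0.42179704 -0.1650305 ] 15.000113099813461
```

View pics/w5.png

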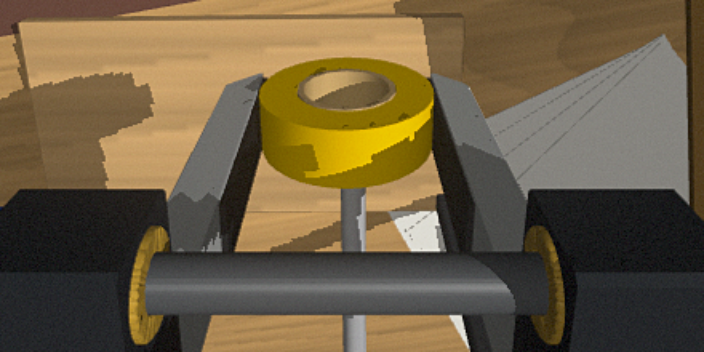

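The roll is right in front of the spare wire: wire at 353, roll at 347, about 2 mm off. I insert it with that correction, lower and release.

{"method": "jog_arm", "body": {"plan": [{"linear": [-0.0,0.002,0],"spin": 0,"claw": 0.4},{"linear": [-0.03,0.002,0],"spin": 0,"claw": 0.4},{"linear": [-0.06,0.002,0],"spin": 0,"claw": 0.4},{"linear": [-0.09,0.002,0],"spin": 0,"claw": 0.4},{"linear": [-0.114,0.002,0],"spin": 0,"claw": 0.4},{"linear": [-0.114,0.002,0],"spin": 0,"claw": 0.4},{"linear": [-0.114,0.002,0.006],"spin": 0,"claw": 0.4},{"linear": [-0.114,0.002,0.012],"spin": 0,"claw": 0.4},{"linear": [-0.114,0.002,0.012],"spin": 0,"claw": 0.4}]}}

```text
time: 6.1
ee_pos: [0.6448, 0.2504, 0.1595]
tool_rot: [[-0.983, 0.182, -0.0], [0.182, 0.983, -0.0], [0.0, -0.0, -1.0]]
force: [-0.9, -2.0, 1.8]
finger_gap: 0.052
gripper_force: 15.0
```

{"method": "jog_arm", "body": {"plan": [{"linear": [0,0,0],"spin": 0,"claw": 0.75},{"linear": [0,0,0],"spin": 0,"claw": 0.75},{"linear": [0,0,0],"spin": 0,"claw": 0.75},{"linear": [0,0,-0.02],"spin": 0,"claw": 0.75},{"linear": [0,0,-0.06],"spin": 0,"claw": 0.75},{"linear": [0,0,-0.1],"spin": 0,"claw": 0.75},{"linear": [0.05,-0.05,-0.12],"spin": 0,"claw": 0.75},{"linear": [0.09,-0.1,-0.12],"spin": 0,"claw": 0.75},{"linear": [0.1,-0.13,-0.12],"spin": 0,"claw": 0.75},{"linear": [0.1,-0.133,-0.12],"spin": 0,"claw": 0.75},{"linear": [0.1,-0.133,-0.12],"spin": 0,"claw": 0.75}]}}

```text
time: 7.2
ee_pos: [0.522, 0.1362, 0.2794]
tool_rot: [[-0.983, 0.185, 0.0], [0.185, 0.983, -0.0], [-0.0, -0.0, -1.0]]
force: [0.1, -0.3, 0.1]
finger_gap: 0.0707
gripper_force: 0.0
```

```bash
python3 - <<'E'
from h import *
s=arm.get_state();print(s['time'],s['ee_pos'],s['finger_gap'],s['force'],yaw(s['tool_rot']))
w,m=snap('wrist')
cv2.imwrite('pics/w6.png',w[180:420,100:520,::-1])
E
```

```text
7.2 [0.52199845 0.13620278 0.27942693] 0.07073494637281612 [ 0.14776482 -0.33980938  0.1164662 ] 10.634967575974358
```

View pics/w6.png

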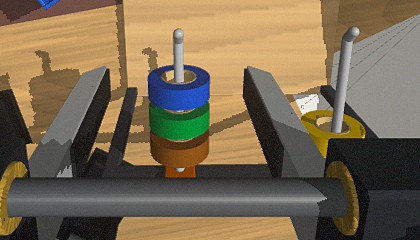

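Yellow hangs on the spare hook at (330,125). Blue (180,85), green and brown remain, well centred. Blue is next.

{"method": "jog_arm", "body": {"plan": [{"linear": [-0.03,-0.001,0],"spin": 0,"claw": 0.75},{"linear": [-0.052,-0.001,0.01],"spin": 0,"claw": 0.75},{"linear": [-0.052,-0.001,0.05],"spin": 0,"claw": 0.75},{"linear": [-0.052,-0.001,0.09],"spin": 0,"claw": 0.75},{"linear": [-0.052,-0.001,0.115],"spin": 0,"claw": 0.7},{"linear": [-0.052,-0.001,0.121],"spin": 0,"claw": 0.7},{"linear": [-0.052,-0.001,0.121],"spin": 0,"claw": 0.4},{"linear": [-0.052,-0.001,0.121],"spin": 0,"claw": 0.4},{"linear": [-0.052,-0.001,0.121],"spin": 0,"claw": 0.4},{"linear": [-0.052,-0.001,0.121],"spin": 0,"claw": 0.4},{"linear": [-0.052,-0.001,0.114],"spin": 0,"claw": 0.4},{"linear": [-0.052,-0.001,0.108],"spin": 0,"claw": 0.4},{"linear": [-0.052,-0.001,0.108],"spin": 0,"claw": 0.4},{"linear": [-0.03,-0.001,0.108],"spin": 0,"claw": 0.4},{"linear": [-0.01,-0.001,0.108],"spin": 0,"claw": 0.4},{"linear": [0.01,-0.001,0.108],"spin": 0,"claw": 0.4},{"linear": [0.03,-0.001,0.108],"spin": 0,"claw": 0.4},{"linear": [0.035,-0.001,0.108],"spin": 0,"claw": 0.4},{"linear": [0.035,-0.001,0.108],"spin": 0,"claw": 0.4}]}}

```text
time: 9.15
ee_pos: [0.4888, 0.1432, 0.1713]
tool_rot: [[-0.983, 0.182, 0.001], [0.182, 0.983, 0.0], [-0.001, 0.0, -1.0]]
force: [0.1, 0.4, -0.1]
finger_gap: 0.0521
gripper_force: 15.0
```

```bash
cat >> h.py <<'E'
COL={'yellow':((20,120,90),(33,255,255)),'blue':((105,120,50),(125,255,255)),'green':((50,100,30),(85,255,255)),'brown':((5,110,40),(14,255,200))}
def blobs(im,n,amin=60,box=(0,0,560,420)):
    x0,y0,x1,y1=box
    k=cv2.inRange(cv2.cvtColor(im[y0:y1,x0:x1],cv2.COLOR_RGB2HSV),*COL[n]); nn,l,s,c=cv2.connectedComponentsWithStats(k)
    return [(list(s[i]+np.array([x0,y0,0,0,0]))) for i in range(1,nn) if s[i,4]>amin]
def rolls():
    a,m=snap('top'); w,_=snap('wrist')
    for n in COL:
        print(n,'top',blobs(a,n,30,(150,165,260,240)),'wrist',blobs(w,n,150))
E
python3 - <<'E'
from h import *
s=arm.get_state();print(s['ee_pos'],s['finger_gap'],s['force']);rolls()
E
```

```text
[0.48875836 0.14321369 0.1712916 ] 0.05209133472356812 [ 0.11490694  0.43013709 -0.14953786]
yellow top [[np.int64(169), np.int64(184), np.int64(18), np.int64(9), np.int64(113)]] wrist [[np.int64(140), np.int64(341), np.int64(25), np.int64(74), np.int64(893)], [np.int64(400), np.int64(346), np.int64(13), np.int64(69), np.int64(314)]]
blue top [] wrist [[np.int64(10), np.int64(73), np.int64(211), np.int64(188), np.int64(22355)], [np.int64(222), np.int64(236), np.int64(110), np.int64(81), np.int64(6219)]]
green top [[np.int64(212), np.int64(199), np.int64(17), np.int64(8), np.int64(92)]] wrist [[np.int64(236), np.int64(397), np.int64(35), np.int64(23), np.int64(465)], [np.int64(285), np.int64(397), np.int64(36), np.int64(23), np.int64(466)]]
brown top [[np.int64(214), np.int64(189), np.int64(17), np.int64(9), np.int64(92)]] wrist [[np.int64(8), np.int64(72), np.int64(107), np.int64(100), np.int64(202)]]
```

Blue is out and held, with a gap of 52.1 mm. I hang it at 56 mm on the spare hook.

{"method": "jog_arm", "body": {"plan": [{"linear": [0.01,0.05,0],"spin": 0,"claw": 0.4},{"linear": [0.01,0.1,0],"spin": 0,"claw": 0.4},{"linear": [0.0,0.134,0],"spin": 0,"claw": 0.4},{"linear": [0,0.134,0],"spin": 0,"claw": 0.4},{"linear": [0,0.134,0],"spin": 0,"claw": 0.4},{"linear": [-0.025,0.134,0],"spin": 0,"claw": 0.4},{"linear": [-0.05,0.134,0],"spin": 0,"claw": 0.4},{"linear": [-0.08,0.134,0],"spin": 0,"claw": 0.4},{"linear": [-0.109,0.134,0],"spin": 0,"claw": 0.4},{"linear": [-0.109,0.134,0],"spin": 0,"claw": 0.4},{"linear": [-0.109,0.134,0.006],"spin": 0,"claw": 0.4},{"linear": [-0.109,0.134,0.012],"spin": 0,"claw": 0.4},{"linear": [-0.109,0.134,0.012],"spin": 0,"claw": 0.4},{"linear": [-0.109,0.134,0.012],"spin": 0,"claw": 0.75},{"linear": [-0.109,0.134,0.012],"spin": 0,"claw": 0.75},{"linear": [-0.109,0.134,0.012],"spin": 0,"claw": 0.75},{"linear": [-0.109,0.134,-0.02],"spin": 0,"claw": 0.75},{"linear": [-0.109,0.134,-0.06],"spin": 0,"claw": 0.75},{"linear": [-0.109,0.134,-0.1],"spin": 0,"claw": 0.75},{"linear": [-0.109,0.134,-0.11],"spin": 0,"claw": 0.75}]}}

```text
time: 11.25
ee_pos: [0.6228, 0.2559, 0.2875]
tool_rot: [[-0.983, 0.182, 0.01], [0.182, 0.983, 0.003], [-0.009, 0.005, -1.0]]
force: [0.8, 0.3, 0.6]
finger_gap: 0.0705
gripper_force: 0.0
```

```bash
python3 - <<'E'
from h import *
s=arm.get_state();print(s['ee_pos'],s['finger_gap'],s['force']);rolls()
E
```

```text
[0.62278977 0.25594511 0.28749663] 0.07054469719603694 [0.8306067  0.26910987 0.55667607]
yellow top [] wrist [[np.int64(243), np.int64(213), np.int64(63), np.int64(36), np.int64(1744)], [np.int64(94), np.int64(342), np.int64(33), np.int64(73), np.int64(1095)], [np.int64(448), np.int64(373), np.int64(11), np.int64(42), np.int64(180)]]
blue top [] wrist [[np.int64(0), np.int64(0), np.int64(114), np.int64(112), np.int64(9623)], [np.int64(242), np.int64(180), np.int64(64), np.int64(37), np.int64(1687)]]
green top [[np.int64(212), np.int64(199), np.int64(17), np.int64(8), np.int64(91)]] wrist [[np.int64(75), np.int64(187), np.int64(71), np.int64(38), np.int64(1919)]]
brown top [[np.int64(214), np.int64(190), np.int64(16), np.int64(8), np.int64(87)]] wrist [[np.int64(92), np.int64(254), np.int64(46), np.int64(22), np.int64(485)]]
```

Blue hangs in front of yellow at wrist (242–306, 180). Green is next.

{"method": "jog_arm", "body": {"plan": [{"linear": [0,-0.05,0],"spin": 0,"claw": 0.75},{"linear": [0,-0.1,0],"spin": 0,"claw": 0.75},{"linear": [-0.004,-0.134,0],"spin": 0,"claw": 0.75},{"linear": [-0.004,-0.134,0.01],"spin": 0,"claw": 0.75},{"linear": [-0.004,-0.134,0.05],"spin": 0,"claw": 0.75},{"linear": [-0.004,-0.134,0.09],"spin": 0,"claw": 0.75},{"linear": [-0.004,-0.134,0.117],"spin": 0,"claw": 0.7},{"linear": [-0.004,-0.134,0.123],"spin": 0,"claw": 0.7},{"linear": [-0.004,-0.134,0.123],"spin": 0,"claw": 0.4},{"linear": [-0.004,-0.134,0.123],"spin": 0,"claw": 0.4},{"linear": [-0.004,-0.134,0.123],"spin": 0,"claw": 0.4},{"linear": [-0.004,-0.134,0.123],"spin": 0,"claw": 0.4},{"linear": [-0.004,-0.134,0.116],"spin": 0,"claw": 0.4},{"linear": [-0.004,-0.134,0.11],"spin": 0,"claw": 0.4},{"linear": [-0.004,-0.134,0.11],"spin": 0,"claw": 0.4},{"linear": [0.02,-0.134,0.11],"spin": 0,"claw": 0.4},{"linear": [0.05,-0.134,0.11],"spin": 0,"claw": 0.4},{"linear": [0.08,-0.134,0.11],"spin": 0,"claw": 0.4},{"linear": [0.109,-0.134,0.11],"spin": 0,"claw": 0.4},{"linear": [0.109,-0.134,0.11],"spin": 0,"claw": 0.4}]}}

```text
time: 13.35
ee_pos: [0.4854, 0.1437, 0.1706]
tool_rot: [[-0.984, 0.181, -0.003], [0.181, 0.984, 0.0], [0.003, -0.0, -1.0]]
force: [-0.3, -0.7, 0.0]
finger_gap: 0.0522
gripper_force: 15.0
```

```bash
python3 - <<'E'
from h import *
s=arm.get_state();print(s['ee_pos'],s['finger_gap'],s['force']);rolls()
E
```

```text
[0.4853622  0.14370962 0.17056624] 0.05219334245782104 [-0.26245615 -0.74492758  0.03191824]
yellow top [[np.int64(169), np.int64(184), np.int64(18), np.int64(9), np.int64(116)]] wrist [[np.int64(140), np.int64(341), np.int64(25), np.int64(74), np.int64(902)], [np.int64(400), np.int64(346), np.int64(13), np.int64(69), np.int64(316)]]
blue top [[np.int64(168), np.int64(193), np.int64(17), np.int64(8), np.int64(88)]] wrist [[np.int64(10), np.int64(75), np.int64(211), np.int64(188), np.int64(22285)], [np.int64(524), np.int64(402), np.int64(16), np.int64(18), np.int64(186)]]
green top [] wrist [[np.int64(221), np.int64(238), np.int64(111), np.int64(82), np.int64(6307)]]
brown top [[np.int64(214), np.int64(189), np.int64(17), np.int64(9), np.int64(95)]] wrist [[np.int64(8), np.int64(74), np.int64(107), np.int64(96), np.int64(209)]]
```

{"method": "jog_arm", "body": {"plan": [{"linear": [0.01,0.05,0],"spin": 0,"claw": 0.4},{"linear": [0.01,0.1,0],"spin": 0,"claw": 0.4},{"linear": [0.0,0.134,0],"spin": 0,"claw": 0.4},{"linear": [0,0.134,0],"spin": 0,"claw": 0.4},{"linear": [0,0.134,0],"spin": 0,"claw": 0.4},{"linear": [-0.025,0.134,0],"spin": 0,"claw": 0.4},{"linear": [-0.055,0.134,0],"spin": 0,"claw": 0.4},{"linear": [-0.083,0.134,0],"spin": 0,"claw": 0.4},{"linear": [-0.083,0.134,0],"spin": 0,"claw": 0.4},{"linear": [-0.083,0.134,0.006],"spin": 0,"claw": 0.4},{"linear": [-0.083,0.134,0.012],"spin": 0,"claw": 0.4},{"linear": [-0.083,0.134,0.012],"spin": 0,"claw": 0.4},{"linear": [-0.083,0.134,0.012],"spin": 0,"claw": 0.75},{"linear": [-0.083,0.134,0.012],"spin": 0,"claw": 0.75},{"linear": [-0.083,0.134,0.012],"spin": 0,"claw": 0.75},{"linear": [-0.083,0.134,-0.02],"spin": 0,"claw": 0.75},{"linear": [-0.083,0.134,-0.06],"spin": 0,"claw": 0.75},{"linear": [-0.083,0.134,-0.1],"spin": 0,"claw": 0.75},{"linear": [-0.04,0.08,-0.12],"spin": 0,"claw": 0.75},{"linear": [0,0.03,-0.12],"spin": 0,"claw": 0.75}]}}

```text
time: 15.45
ee_pos: [0.5222, 0.1958, 0.2913]
tool_rot: [[-0.984, 0.181, 0.006], [0.181, 0.984, 0.001], [-0.005, 0.002, -1.0]]
force: [-0.0, -1.5, 0.8]
finger_gap: 0.0704
gripper_force: 0.0
```

```bash
python3 - <<'E'
from h import *
s=arm.get_state();print(s['ee_pos'],s['finger_gap'],s['force'],yaw(s['tool_rot']));rolls()
# dispenser from scene+top : core(tan), white hub tip
for n in('scene','top'):
    im,m=snap(n); h=cv2.cvtColor(im,cv2.COLOR_RGB2HSV)
    x0,y0,x1,y1=(190,175,270,250) if n=='scene' else (285,160,360,215)
    k=cv2.inRange(h[y0:y1,x0:x1],(0,0,0),(180,255,60)); nn,l,s,c=cv2.connectedComponentsWithStats(k);i=1+np.argmax(s[1:,4]);print(n,'dark',s[i]+[x0,y0,0,0,0],c[i]+[x0,y0])
    k=cv2.inRange(h[y0:y1,x0:x1],(0,0,110),(180,50,255)); nn,l,s,c=cv2.connectedComponentsWithStats(k);print('grey/white',[(s[j]+[x0,y0,0,0,0]).tolist() for j in range(1,nn) if s[j,4]>8])
    cv2.imwrite('pics/d_%s.png'%n,cv2.resize(im[y0:y1,x0:x1,::-1],None,fx=5,fy=5,interpolation=cv2.INTER_CUBIC))
E
```

```text
[0.52216598 0.19580311 0.29131721] 0.07037885535285687 [-0.049688   -1.54417567  0.82645148] 10.412606522623225
yellow top [[np.int64(169), np.int64(184), np.int64(18), np.int64(9), np.int64(113)]] wrist [[np.int64(339), np.int64(315), np.int64(32), np.int64(40), np.int64(691)], [np.int64(94), np.int64(342), np.int64(34), np.int64(73), np.int64(1080)], [np.int64(449), np.int64(370), np.int64(10), np.int64(45), np.int64(194)]]
blue top [[np.int64(168), np.int64(193), np.int64(17), np.int64(8), np.int64(88)]] wrist [[np.int64(38), np.int64(66), np.int64(156), np.int64(139), np.int64(12002)], [np.int64(340), np.int64(289), np.int64(21), np.int64(37), np.int64(358)]]
green top [] wrist [[np.int64(380), np.int64(257), np.int64(23), np.int64(39), np.int64(430)]]
brown top [[np.int64(214), np.int64(189), np.int64(17), np.int64(9), np.int64(94)]] wrist [[np.int64(47), np.int64(0), np.int64(27), np.int64(29), np.int64(186)], [np.int64(0), np.int64(43), np.int64(25), np.int64(50), np.int64(288)], [np.int64(36), np.int64(64), np.int64(77), np.int64(74), np.int64(171)], [np.int64(193), np.int64(310), np.int64(58), np.int64(48), np.int64(790)]]
scene dark [ 199  189   59   57 1534] [227.79856584 217.84028683]
grey/white [[205, 185, 11, 11, 61], [225, 191, 8, 6, 31], [216, 198, 7, 10, 34]]
top dark [295 171  48  28 997] [317.41023069 185.18956871]
grey/white [[318, 176, 7, 4, 19], [340, 180, 5, 7, 16], [321, 185, 5, 4, 15]]
```

```bash
python3 - <<'E'
from h import *
ms=imaging.camera_model('scene');mt=imaging.camera_model('top')
p,e=tri(ms,(228.5,193.5),mt,(323.2,186.5));print('hub end',p,e)
print(onz(mt,(323.2,186.5),.095))
go([p[0]-.02,p[1],.25],-2.7); go([.5,.12,.29])
E
```

```text
hub end [ 0.64699349 -0.18904767  0.10633843] 0.0007537689184772497
[ 0.64834017 -0.19043131  0.095     ]
lin [-0.1752 -0.3584  0.0387] spin -0.0736 rows~ 9
lin [ 0.0062 -0.0778 -0.0013] spin 0 rows~ 2
```

{"method": "jog_arm", "body": {"plan": [{"linear": [-0.02,-0.05,0],"spin": 0,"claw": 0.75},{"linear": [-0.175,-0.358,0],"spin": -0.074,"claw": 0.75},{"linear": [-0.175,-0.358,0],"spin": -0.074,"claw": 0.75},{"linear": [-0.175,-0.358,0],"spin": -0.074,"claw": 0.75},{"linear": [-0.175,-0.358,0],"spin": -0.074,"claw": 0.75},{"linear": [-0.175,-0.358,0],"spin": -0.074,"claw": 0.75},{"linear": [-0.175,-0.358,0.01],"spin": -0.074,"claw": 0.75},{"linear": [-0.175,-0.358,0.03],"spin": -0.074,"claw": 0.75},{"linear": [-0.175,-0.358,0.04],"spin": -0.074,"claw": 0.75},{"linear": [-0.175,-0.358,0.04],"spin": -0.074,"claw": 0.75},{"linear": [-0.175,-0.358,0.04],"spin": -0.074,"claw": 0.75},{"linear": [-0.175,-0.358,0.04],"spin": -0.074,"claw": 0.75}]}}

```text
time: 16.85
ee_pos: [0.6286, -0.1867, 0.2497]
tool_rot: [[-0.999, -0.051, 0.002], [-0.051, 0.999, -0.0], [-0.002, -0.0, -1.0]]
force: [-0.2, -0.2, 0.4]
finger_gap: 0.0702
gripper_force: 0.0
```

```bash
python3 - <<'E'
from h import *
import pickle
s=arm.get_state();print(s['ee_pos'],yaw(s['tool_rot']))
w,m=snap('wrist'); pickle.dump((w,m),open('d1.pkl','wb'))
cv2.imwrite('pics/d1.png',w[:,:,::-1])
t,_=snap('top')
for n in COL: print(n,blobs(t,n,30,(150,165,260,240)))
E
```

```text
[ 0.62863529 -0.18666424  0.24972766] -2.947290036745802
yellow [[np.int64(169), np.int64(184), np.int64(18), np.int64(9), np.int64(112)]]
blue [[np.int64(168), np.int64(193), np.int64(17), np.int64(8), np.int64(88)]]
green [[np.int64(166), np.int64(201), np.int64(18), np.int64(9), np.int64(92)]]
brown [[np.int64(214), np.int64(189), np.int64(17), np.int64(9), np.int64(97)]]
```

View pics/d1.png

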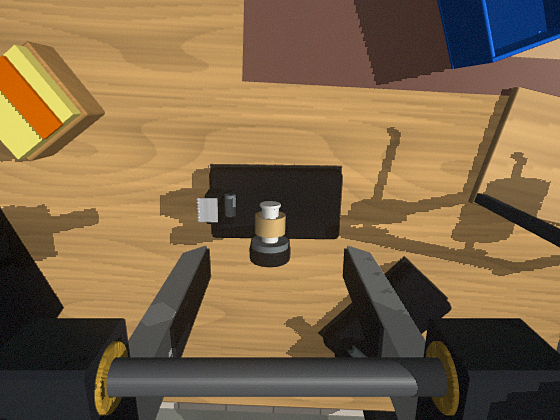

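The wrist view shows the core at (270,224), the lip at (269,207), the grey shoulder at (270,247) and the base's front edge from (212,165) to (341,167). The top picture confirms yellow, blue and green on the spare hook. Second view for triangulation.

{"method": "jog_arm", "body": {"plan": [{"linear": [0.02,0.03,0],"spin": 0,"claw": 0.75},{"linear": [0.04,0.05,0],"spin": 0,"claw": 0.75},{"linear": [0.04,0.05,0],"spin": 0,"claw": 0.75},{"linear": [0.04,0.05,0],"spin": 0,"claw": 0.75}]}}

```text
time: 17.35
ee_pos: [0.5858, -0.1395, 0.2499]
tool_rot: [[-0.999, -0.051, 0.003], [-0.051, 0.999, -0.001], [-0.003, -0.001, -1.0]]
force: [1.1, -0.0, -0.1]
finger_gap: 0.071
gripper_force: 0.0
```

```bash
cat >> h.py <<'E'
def disp(w,m,guess):
    """tan core / white lip in wrist view near pixel of guess"""
    u,v=proj(m,guess).astype(int); x0,y0,x1,y1=max(u-60,0),max(v-60,0),u+60,v+60
    h=cv2.cvtColor(w[y0:y1,x0:x1],cv2.COLOR_RGB2HSV); out={}
    for n,lo,hi in(('core',(8,60,90),(22,170,255)),('white',(0,0,140),(180,40,255)),('dark',(0,0,0),(180,255,48))):
        k=cv2.inRange(h,lo,hi)
        nn,l,s,c=cv2.connectedComponentsWithStats(k)
        out[n]=[((s[i]+[x0,y0,0,0,0]).tolist(),(c[i]+[x0,y0]).round(1).tolist()) for i in range(1,nn) if s[i,4]>40]
    return out
E
python3 - <<'E'
from h import *
import pickle
s=arm.get_state();print(s['ee_pos'],yaw(s['tool_rot']))
w2,m2=snap('wrist'); pickle.dump((w2,m2),open('d2.pkl','wb'))
w1,m1=pickle.load(open('d1.pkl','rb'))
for w,m in((w1,m1),(w2,m2)):
    o=disp(w,m,[.655,-.19,.095]); print(o)
c1=np.array([212,165.]);c2=np.array([341,167.])
A,B=onz(m1,c1,.028),onz(m1,c2,.028);print(A,B,np.linalg.norm(A-B),np.degrees(np.arctan2(A[0]-B[0],B[1]-A[1])))
E
```

```text
[ 0.58580947 -0.13954601  0.24994872] -2.9235765274306824
{'core': [([212, 158, 120, 8, 846], [274.2, 161.1]), ([256, 212, 30, 26, 596], [270.3, 226.1]), ([212, 236, 120, 42, 3680], [271.6, 259.5])], 'white': [([212, 198, 6, 24, 135], [214.3, 210.0]), ([263, 204, 18, 15, 183], [271.5, 211.4]), ([265, 238, 13, 5, 64], [270.9, 240.0])], 'dark': [([212, 165, 120, 74, 7222], [274.7, 198.9]), ([250, 241, 40, 26, 449], [268.2, 257.6])]}
{'core': [([163, 197, 9, 32, 190], [165.8, 209.9]), ([198, 197, 85, 2, 118], [246.6, 197.3]), ([210, 248, 27, 29, 515], [223.5, 264.5]), ([163, 257, 11, 27, 191], [166.7, 267.8]), ([196, 270, 87, 47, 2533], [251.9, 297.2])], 'white': [([163, 234, 12, 23, 253], [168.2, 244.9]), ([212, 244, 18, 15, 177], [220.9, 251.6]), ([215, 276, 14, 5, 60], [221.4, 278.0])], 'dark': [([163, 198, 120, 119, 7360], [226.8, 241.2])]}
[ 0.61912897 -0.25905547  0.028     ] [ 0.61418147 -0.11790249  0.028     ] 0.14123965754026965 2.0074333805074427
```

```bash
python3 - <<'E'
from h import *
import pickle
w2,m2=pickle.load(open('d2.pkl','rb'));w1,m1=pickle.load(open('d1.pkl','rb'))
print('lip',tri(m1,(271.5,211.),m2,(220.5,251.2)))
print('core',tri(m1,(270.5,224.5),m2,(223,262)),tri(m1,(270.3,226.1),m2,(223.5,264.5)))
print('shoulder/white back',tri(m1,(271,240),m2,(221.5,278)))
print('core on z=.09',onz(m1,(270.5,224.5),.09),onz(m2,(223,262),.09))
print('core top z=.105',onz(m1,(270.5,226.5),.105),onz(m2,(223,264.5),.105))
# fronts
for m,p in((m1,(256,222)),(m1,(286,222)),(m2,(210,262)),(m2,(237,262))): print(onz(m,p,.09).round(4))
E
```

```text
lip (array([ 0.64551154, -0.19175868,  0.1020088 ]), np.float64(8.513899235111149e-05))
core (array([ 0.66552498, -0.19191784,  0.08316748]), np.float64(0.0004493274431692894)) (array([ 0.66732692, -0.19163467,  0.08416317]), np.float64(0.0016488207724256103))
shoulder/white back (array([ 0.67516618, -0.19088885,  0.09969043]), np.float64(1.6313711871906584e-05))
core on z=.09 [ 0.66294632 -0.19207746  0.09      ] [ 0.66245561 -0.19085916  0.09      ]
core top z=.105 [ 0.65964312 -0.19201336  0.105     ] [ 0.65792976 -0.18881892  0.105     ]
[ 0.6611 -0.2062  0.09  ]
[ 0.6596 -0.1772  0.09  ]
[ 0.6631 -0.2039  0.09  ]
[ 0.6617 -0.1769  0.09  ]
```

Triangulation puts the hub axis at y ≈ -0.1915, the lip at x ≈ 0.6455 and 0.102 high (its upper edge should be 0.105), and the core near x 0.663. Next I grasp the core.

{"method": "jog_arm", "body": {"force": 6, "plan": [{"linear": [-0.03,-0.03,0],"spin": 0,"claw": 0.6},{"linear": [-0.06,-0.056,0],"spin": 0.004,"claw": 0.6},{"linear": [-0.0745,-0.056,0],"spin": 0.004,"claw": 0.6},{"linear": [-0.0745,-0.056,0.03],"spin": 0.004,"claw": 0.6},{"linear": [-0.0745,-0.056,0.07],"spin": 0.004,"claw": 0.6},{"linear": [-0.0745,-0.056,0.11],"spin": 0.004,"claw": 0.6},{"linear": [-0.0745,-0.056,0.15],"spin": 0.004,"claw": 0.6},{"linear": [-0.0745,-0.056,0.17],"spin": 0.004,"claw": 0.6},{"linear": [-0.0745,-0.056,0.179],"spin": 0.004,"claw": 0.6},{"linear": [-0.0745,-0.056,0.179],"spin": 0.004,"claw": 0.6}]}}

```text
time: 18.4
ee_pos: [0.6621, -0.1929, 0.0679]
tool_rot: [[-0.999, -0.036, -0.002], [-0.036, 0.999, 0.001], [0.002, 0.001, -1.0]]
force: [0.1, -0.3, -0.7]
finger_gap: 0.0566
gripper_force: 0.0
```

```bash
python3 - <<'E'
from h import *
s=arm.get_state();print(s['ee_pos'],s['force'],yaw(s['tool_rot']))
w,m=snap('wrist')
c=cv2.resize(w[170:400,110:450],None,fx=2,fy=2);cv2.imwrite('pics/d3.png',c[:,:,::-1])
E
```

```text
[ 0.66210423 -0.19291421  0.0678694 ] [ 0.10306627 -0.26497097 -0.74627757] -2.068441619039023
```

View pics/d3.png

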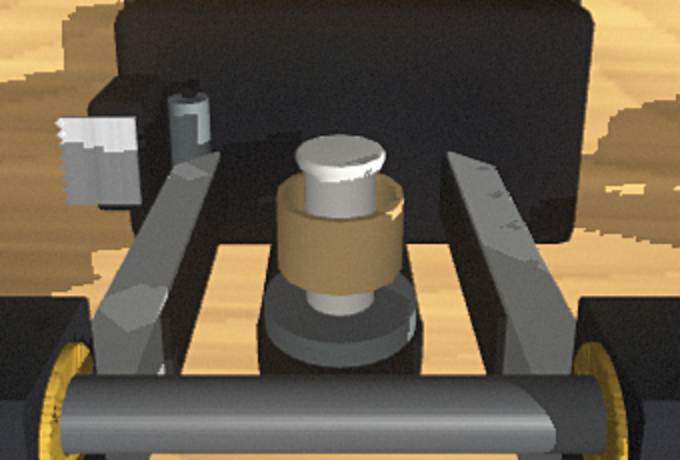

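The core sits between the fingers, 2 mm to the right of their middle (341 against 333). I correct, close lightly, lift 5 mm and draw it out.

{"method": "jog_arm", "body": {"force": 6, "plan": [{"linear": [0,0.002,-0.002],"spin": 0,"claw": 0.6},{"linear": [0,0.002,-0.002],"spin": 0,"claw": 0.6},{"linear": [0,0.002,-0.002],"spin": 0,"claw": 0.2},{"linear": [0,0.002,-0.002],"spin": 0,"claw": 0.2},{"linear": [0,0.002,-0.002],"spin": 0,"claw": 0.2},{"linear": [0,0.002,-0.002],"spin": 0,"claw": 0.2},{"linear": [0,0.002,-0.002],"spin": 0,"claw": 0.2}]}}

```text
time: 19.15
ee_pos: [0.6624, -0.1906, 0.0715]
tool_rot: [[-0.999, -0.037, 0.0], [-0.037, 0.999, 0.0], [-0.0, 0.0, -1.0]]
force: [-0.6, 1.2, 1.3]
finger_gap: 0.0285
gripper_force: 6.0
```

{"method": "jog_arm", "body": {"plan": [{"linear": [0,0,-0.003],"spin": 0,"claw": 0.2},{"linear": [0,0,-0.005],"spin": 0,"claw": 0.2},{"linear": [0,0,-0.005],"spin": 0,"claw": 0.2},{"linear": [0.01,0,-0.005],"spin": 0,"claw": 0.2},{"linear": [0.02,0,-0.005],"spin": 0,"claw": 0.2},{"linear": [0.03,0,-0.005],"spin": 0,"claw": 0.2},{"linear": [0.045,0,-0.005],"spin": 0,"claw": 0.2},{"linear": [0.06,0,-0.005],"spin": 0,"claw": 0.2},{"linear": [0.06,0,-0.005],"spin": 0,"claw": 0.2}]}}

```text
time: 20.05
ee_pos: [0.5999, -0.1926, 0.0761]
tool_rot: [[-0.999, -0.036, -0.002], [-0.036, 0.999, 0.001], [0.002, 0.001, -1.0]]
force: [0.7, 0.2, -0.1]
finger_gap: 0.0291
gripper_force: 6.0
```

```bash
python3 - <<'E'
from h import *
import pickle
s=arm.get_state();print(s['ee_pos'],s['force'],s['finger_gap'],yaw(s['tool_rot']))
w,m=snap('wrist','d4.png');g=np.array(s['ee_pos'])+[0,0,.0188];print(proj(m,g),disp(w,m,g)['core'])
# bin from top + scene: rim corners
t,mt=snap('top');sc,ms=snap('scene')
def binc(im,box):
    x0,y0,x1,y1=box;k=cv2.inRange(cv2.cvtColor(im[y0:y1,x0:x1],cv2.COLOR_RGB2HSV),*COL['blue'])
    c,_=cv2.findContours(k,cv2.RETR_EXTERNAL,cv2.CHAIN_APPROX_NONE);c=max(c,key=cv2.contourArea)
    return cv2.minAreaRect(c+np.array([x0,y0]))
r=binc(t,(225,225,320,300));print(r,onz(mt,r[0],.08),onz(mt,r[0],.04))
r2=binc(sc,(300,170,372,240));print(r2, tri(ms,r2[0],mt,r[0]),onz(ms,r2[0],.05))
E
```

```text
[ 0.59989018 -0.19261501  0.07605797] [ 0.65350404  0.18976991 -0.11612735] 0.02905919055229386 -2.0359632503795315
[279.80201732 280.60824315] [([219, 220, 120, 25, 3000], [278.5, 232.0]), ([246, 250, 62, 63, 3247], [276.5, 281.0])]
((255.68199157714844, 254.20167541503906), (33.09618377685547, 32.80988311767578), 66.37062072753906) [0.4370898  0.02736549 0.08      ] [0.43516652 0.0292068  0.04      ]
((341.17242431640625, 213.06895446777344), (43.08131790161133, 47.90939712524414), 21.801406860351562) (array([0.43791359, 0.02605386, 0.04710524]), np.float64(0.007405818475569713)) [0.4418707  0.02429598 0.05      ]
```

The core is held with a gap of 29 mm. The bin's centre is at about (0.437, 0.027) from both cameras. I carry it over and drop it.

{"method": "jog_arm", "body": {"plan": [{"linear": [0.02,0,-0.04],"spin": 0,"claw": 0.2},{"linear": [0.04,0.02,-0.08],"spin": 0,"claw": 0.2},{"linear": [0.155,0.225,-0.09],"spin": 0,"claw": 0.2},{"linear": [0.155,0.225,-0.09],"spin": 0,"claw": 0.2},{"linear": [0.155,0.225,-0.09],"spin": 0,"claw": 0.2},{"linear": [0.155,0.225,-0.09],"spin": 0,"claw": 0.2},{"linear": [0.155,0.225,-0.09],"spin": 0,"claw": 0.2},{"linear": [0.155,0.225,-0.09],"spin": 0,"claw": 0.2},{"linear": [0.155,0.225,-0.05],"spin": 0,"claw": 0.2},{"linear": [0.155,0.225,-0.02],"spin": 0,"claw": 0.2},{"linear": [0.155,0.225,0.01],"spin": 0,"claw": 0.2},{"linear": [0.155,0.225,0.015],"spin": 0,"claw": 0.2},{"linear": [0.155,0.225,0.015],"spin": 0,"claw": 0.45},{"linear": [0.155,0.225,0.015],"spin": 0,"claw": 0.45},{"linear": [0.155,0.225,0.015],"spin": 0,"claw": 0.45},{"linear": [0.155,0.225,-0.03],"spin": 0,"claw": 0.45},{"linear": [0.155,0.225,-0.07],"spin": 0,"claw": 0.45},{"linear": [0.155,0.225,-0.11],"spin": 0,"claw": 0.5},{"linear": [0.155,0.225,-0.15],"spin": 0,"claw": 0.75},{"linear": [0.155,0.225,-0.19],"spin": 0,"claw": 0.75}]}}

```text
time: 22.2
ee_pos: [0.4396, 0.0263, 0.2698]
tool_rot: [[-0.999, -0.037, 0.004], [-0.037, 0.999, -0.001], [-0.004, -0.001, -1.0]]
force: [-0.1, -0.5, 0.1]
finger_gap: 0.0598
gripper_force: 0.0
```

```bash
python3 - <<'E'
from h import *
s=arm.get_state();print(s['time'],s['ee_pos'],s['force'],s['finger_gap'],yaw(s['tool_rot']))
w,m=snap('wrist','b1.png');g=proj(m,[.437,.027,.015]).round();print(g,disp(w,m,[.437,.027,.015])['core'],blobs(w,'blue',300))
go([.6248,.1178,.27],10.4)
E
```

```text
22.2 [0.43960391 0.02630476 0.26984244] [-0.06297052 -0.53850077  0.06213661] 0.05979854418605308 -2.1011486445290206
[278. 168.] [([255, 108, 83, 93, 1839], [319.0, 134.4]), ([265, 160, 24, 20, 445], [276.4, 169.9]), ([300, 211, 38, 17, 131], [326.2, 219.6])] [[np.int64(210), np.int64(111), np.int64(130), np.int64(130), np.int64(9975)]]
lin [-0.1842  0.0853  0.0075] spin 0.0695 rows~ 5
```

The core lies in the bin at wrist (277,170), inside the bin outline 210–340. Brown is next: still at top (222,193), 26 mm from the bar.

{"method": "jog_arm", "body": {"force": 15, "plan": [{"linear": [-0.05,0.02,0],"spin": 0.02,"claw": 0.75},{"linear": [-0.1,0.05,0],"spin": 0.05,"claw": 0.75},{"linear": [-0.14,0.075,0],"spin": 0.0695,"claw": 0.75},{"linear": [-0.184,0.085,0],"spin": 0.0695,"claw": 0.75},{"linear": [-0.184,0.085,0],"spin": 0.0695,"claw": 0.75},{"linear": [-0.184,0.085,0],"spin": 0.0695,"claw": 0.75}]}}

```text
time: 22.85
ee_pos: [0.6206, 0.1183, 0.2658]
tool_rot: [[-0.984, 0.18, -0.001], [0.18, 0.984, -0.0], [0.001, -0.0, -1.0]]
force: [-0.3, -0.5, 0.5]
finger_gap: 0.0702
gripper_force: 0.0
```

```bash
python3 - <<'E'
from h import *
s=arm.get_state();print(s['ee_pos'],yaw(s['tool_rot']))
w,m=snap('wrist');print(blobs(w,'brown',200));g=proj(m,[.625,.118,.176]);print(g)
b=[x for x in blobs(w,'brown',200) if abs(x[0]+x[2]/2-g[0])<60 and abs(x[1]+x[3]/2-g[1])<60]
for x in b:
    A,B=onz(m,(x[0]-.5,g[1]),.176),onz(m,(x[0]+x[2]-.5,g[1]),.176);print(A,B,(A+B)/2)
go([.625,.118,.157],10.4)
E
```

```text
[0.62057612 0.11829799 0.26582163] 10.368681607474485
[[np.int64(0), np.int64(67), np.int64(71), np.int64(77), np.int64(1457)], [np.int64(244), np.int64(198), np.int64(69), np.int64(39), np.int64(633)], [np.int64(262), np.int64(241), np.int64(36), np.int64(19), np.int64(340)]]
[279.16382271 218.13373459]
[0.620068   0.09116334 0.176     ] [0.62961051 0.14308734 0.176     ] [0.62483926 0.11712534 0.176     ]
[0.62255719 0.10470785 0.176     ] [0.62753591 0.13179874 0.176     ] [0.62504655 0.11825329 0.176     ]
lin [-0.0051  0.0011  0.1097] spin -0.0 rows~ 3
```

{"method": "jog_arm", "body": {"plan": [{"linear": [-0.0045,0,0.04],"spin": 0,"claw": 0.75},{"linear": [-0.0045,0,0.08],"spin": 0,"claw": 0.75},{"linear": [-0.0045,0,0.1],"spin": 0,"claw": 0.7},{"linear": [-0.0045,0,0.109],"spin": 0,"claw": 0.7},{"linear": [-0.0045,0,0.109],"spin": 0,"claw": 0.7},{"linear": [-0.0045,0,0.109],"spin": 0,"claw": 0.4},{"linear": [-0.0045,0,0.109],"spin": 0,"claw": 0.4},{"linear": [-0.0045,0,0.109],"spin": 0,"claw": 0.4},{"linear": [-0.0045,0,0.109],"spin": 0,"claw": 0.4},{"linear": [-0.0045,0,0.102],"spin": 0,"claw": 0.4},{"linear": [-0.0045,0,0.0955],"spin": 0,"claw": 0.4},{"linear": [-0.0045,0,0.0955],"spin": 0,"claw": 0.4},{"linear": [0.02,0,0.0955],"spin": 0,"claw": 0.4},{"linear": [0.05,0,0.0955],"spin": 0,"claw": 0.4},{"linear": [0.08,0,0.0955],"spin": 0,"claw": 0.4},{"linear": [0.11,0,0.0955],"spin": 0,"claw": 0.4},{"linear": [0.14,0,0.0955],"spin": 0,"claw": 0.4},{"linear": [0.14,0,0.0955],"spin": 0,"claw": 0.4}]}}

```text
time: 24.7
ee_pos: [0.4784, 0.144, 0.1699]
tool_rot: [[-0.984, 0.179, -0.004], [0.179, 0.984, -0.0], [0.004, -0.001, -1.0]]
force: [-0.1, -0.7, 0.6]
finger_gap: 0.052
gripper_force: 15.0
```

```bash
python3 - <<'E'
from h import *
s=arm.get_state();print(s['time'],s['ee_pos'],s['force'],s['finger_gap'],yaw(s['tool_rot']));
rolls()
# dispenser moved?
for n in('scene','top'):
    im,m=snap(n); h=cv2.cvtColor(im,cv2.COLOR_RGB2HSV)
    x0,y0,x1,y1=(190,175,270,250) if n=='scene' else (285,160,360,215)
    k=cv2.inRange(h[y0:y1,x0:x1],(0,0,0),(180,255,60)); nn,l,s,c=cv2.connectedComponentsWithStats(k);i=1+np.argmax(s[1:,4]);print(n,'dark',s[i]+[x0,y0,0,0,0],c[i]+[x0,y0])
go([.60,-.19,.24],-2.2)
E
```

```text
24.7 [0.47835712 0.14401639 0.16993881] [-0.1316341  -0.65206911  0.56464319] 0.052015239046767484 10.313836345444361
yellow top [[np.int64(169), np.int64(184), np.int64(18), np.int64(9), np.int64(114)]] wrist [[np.int64(140), np.int64(341), np.int64(26), np.int64(74), np.int64(893)], [np.int64(401), np.int64(346), np.int64(12), np.int64(69), np.int64(317)]]
blue top [[np.int64(168), np.int64(193), np.int64(17), np.int64(8), np.int64(88)]] wrist [[np.int64(13), np.int64(86), np.int64(209), np.int64(185), np.int64(21226)]]
green top [[np.int64(166), np.int64(201), np.int64(18), np.int64(9), np.int64(92)]] wrist [[np.int64(523), np.int64(397), np.int64(21), np.int64(23), np.int64(158)]]
brown top [] wrist [[np.int64(11), np.int64(84), np.int64(107), np.int64(85), np.int64(183)], [np.int64(222), np.int64(236), np.int64(109), np.int64(84), np.int64(1721)], [np.int64(283), np.int64(288), np.int64(32), np.int64(29), np.int64(177)]]
scene dark [ 199  190   59   56 1549] [227.71659135 217.66107166]
top dark [295 171  48  28 992] [317.26814516 185.00302419]
lin [-0.1749 -0.3067 -0.0688] spin -0.0701 rows~ 8
```

Brown is held with a gap of 52 mm and the dispenser hasn't moved. I'll re-measure the hub from directly above before inserting.

```bash
python3 - <<'E'
from h import *
go([.645,-.187,.25],-2.2)
E
```

```text
lin [-0.2186 -0.2956 -0.0788] spin -0.0701 rows~ 8
```

{"method": "jog_arm", "body": {"plan": [{"linear": [0,0,-0.04],"spin": 0,"claw": 0.4},{"linear": [0,0,-0.079],"spin": 0,"claw": 0.4},{"linear": [-0.219,-0.296,-0.079],"spin": -0.07,"claw": 0.4},{"linear": [-0.219,-0.296,-0.079],"spin": -0.07,"claw": 0.4},{"linear": [-0.219,-0.296,-0.079],"spin": -0.07,"claw": 0.4},{"linear": [-0.219,-0.296,-0.079],"spin": -0.07,"claw": 0.4},{"linear": [-0.219,-0.296,-0.079],"spin": -0.07,"claw": 0.4},{"linear": [-0.219,-0.296,-0.079],"spin": -0.07,"claw": 0.4},{"linear": [-0.219,-0.296,-0.079],"spin": -0.07,"claw": 0.4},{"linear": [-0.219,-0.296,-0.079],"spin": -0.07,"claw": 0.4},{"linear": [-0.219,-0.296,-0.079],"spin": -0.07,"claw": 0.4},{"linear": [-0.219,-0.296,-0.079],"spin": -0.07,"claw": 0.4},{"linear": [-0.219,-0.296,-0.079],"spin": -0.07,"claw": 0.4}]}}

```text
time: 26.2
ee_pos: [0.6442, -0.1863, 0.2497]
tool_rot: [[-0.999, -0.039, -0.001], [-0.039, 0.999, 0.001], [0.0, 0.001, -1.0]]
force: [0.1, 0.4, -0.7]
finger_gap: 0.0523
gripper_force: 15.0
```

```bash
python3 - <<'E'
from h import *
s=arm.get_state();print(s['ee_pos'],s['finger_gap'],yaw(s['tool_rot']))
w,m=snap('wrist','e1.png');o=disp(w,m,[.65,-.191,.095]);print(proj(m,[.6455,-.1915,.102]),o['white'])
for b,c in o['white']:
    print(onz(m,(b[0]+b[2]/2-.5,b[1]+b[3]/2-.5),.102))
k=cv2.inRange(cv2.cvtColor(w,cv2.COLOR_RGB2HSV),(0,0,0),(180,255,48))
g=proj(m,[.617,-.19,.028]).astype(int);print(g)
for du in range(-60,75,15):
    col=k[max(g[1]-25,0):g[1]+25,g[0]+du]; r=np.where(col>0)[0]
    if len(r): print((g[0]+du,max(g[1]-25,0)+r[0]),onz(m,(g[0]+du,max(g[1]-25,0)+r[0]),.028).round(4))
E
```

```text
[ 0.64416386 -0.18629257  0.24972822] 0.05226324620753777 -2.237452125082477
[272.03670219 195.17061788] [([212, 185, 6, 24, 128], [214.2, 197.0]), ([263, 188, 18, 40, 541], [271.5, 208.0]), ([274, 231, 13, 6, 44], [279.2, 233.9])]
[ 0.64875256 -0.24400457  0.102     ]
[ 0.6572589  -0.19158176  0.102     ]
[ 0.68249577 -0.18269173  0.102     ]
[274 152]
(np.int64(214), np.int64(153)) [ 0.6201 -0.256   0.028 ]
(np.int64(229), np.int64(153)) [ 0.6194 -0.2398  0.028 ]
(np.int64(244), np.int64(153)) [ 0.6188 -0.2235  0.028 ]
(np.int64(259), np.int64(153)) [ 0.6182 -0.2073  0.028 ]
(np.int64(274), np.int64(153)) [ 0.6176 -0.191   0.028 ]
(np.int64(289), np.int64(153)) [ 0.617  -0.1748  0.028 ]
(np.int64(304), np.int64(153)) [ 0.6163 -0.1585  0.028 ]
(np.int64(319), np.int64(153)) [ 0.6157 -0.1423  0.028 ]
(np.int64(334), np.int64(153)) [ 0.6151 -0.126   0.028 ]
```

```bash
python3 - <<'E'
from h import *
import pickle
m3=imaging.camera_model('wrist')
w2,m2=pickle.load(open('d2.pkl','rb'));w1,m1=pickle.load(open('d1.pkl','rb'))
for m,p in((m1,(271.5,203.5)),(m2,(220.5,243.5)),(m3,(271.5,187.5))): print(onz(m,p,.085))
go([.600,-.1933,.0757+.08],-2.24); go([.600,-.1933,.0757],-2.24)
E
```

```text
[ 0.64317114 -0.19209719  0.085     ]
[ 0.64471881 -0.19420564  0.085     ]
[ 0.64251491 -0.19202797  0.085     ]
lin [ 0.0444 -0.0056  0.0943] spin 0.0002 rows~ 3
lin [ 0.0444 -0.0056  0.1743] spin 0.0002 rows~ 4
```

{"method": "jog_arm", "body": {"plan": [{"linear": [0.0444,-0.0056,0],"spin": 0,"claw": 0.4},{"linear": [0.0444,-0.0056,0.04],"spin": 0,"claw": 0.4},{"linear": [0.0444,-0.0056,0.08],"spin": 0,"claw": 0.4},{"linear": [0.0444,-0.0056,0.12],"spin": 0,"claw": 0.4},{"linear": [0.0444,-0.0056,0.16],"spin": 0,"claw": 0.4},{"linear": [0.0444,-0.0056,0.174],"spin": 0,"claw": 0.4},{"linear": [0.0444,-0.0056,0.174],"spin": 0,"claw": 0.4},{"linear": [0.0444,-0.0056,0.174],"spin": 0,"claw": 0.4},{"linear": [0.0444,-0.0056,0.174],"spin": 0,"claw": 0.4}]}}

```text
time: 27.15
ee_pos: [0.6024, -0.1954, 0.0792]
tool_rot: [[-0.999, -0.039, 0.005], [-0.039, 0.999, -0.002], [-0.005, -0.003, -1.0]]
force: [0.1, -0.5, 0.1]
finger_gap: 0.0518
gripper_force: 15.0
```

```bash
python3 - <<'E'
from h import *
s=arm.get_state();print(s['ee_pos'],s['force'],yaw(s['tool_rot']))
w,m=snap('wrist')
c=cv2.resize(w[200:400,150:410],None,fx=2.5,fy=2.5);cv2.imwrite('pics/e2.png',c[:,:,::-1])
go([.600,-.1933,.0757],-2.24)
E
```

```text
[ 0.60239126 -0.1954282   0.07915491] [ 0.11326572 -0.4658567   0.09073386] -2.2141557492469133
lin [0.0022 0.0023 0.0034] spin -0.0002 rows~ 1
```

View pics/e2.png

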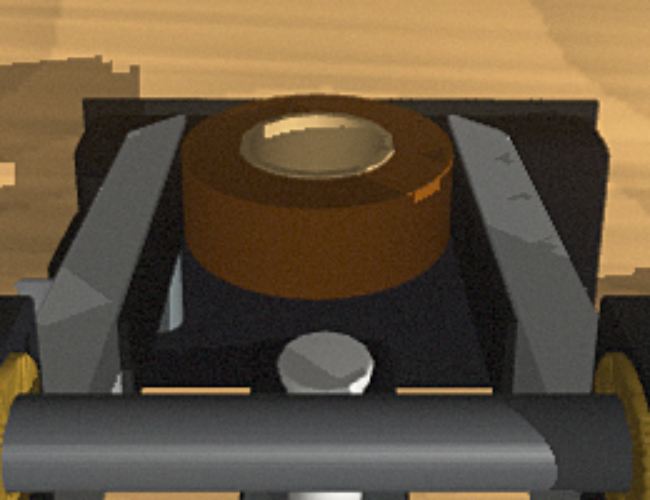

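The crop shows the roll's hole at 317 and the lip at 325, so I need about +1.8 mm in Y. I re-read the settled pose with averaging.

{"method": "jog_arm", "body": {"plan": [{"linear": [0.002,0.002,0.0],"spin": 0,"claw": 0.4},{"linear": [0.002,0.002,0.0],"spin": 0,"claw": 0.4},{"linear": [0.002,0.002,0.0],"spin": 0,"claw": 0.4}]}}

```text
time: 27.5
ee_pos: [0.5982, -0.1928, 0.0765]
tool_rot: [[-0.999, -0.038, 0.001], [-0.038, 0.999, -0.0], [-0.001, -0.0, -1.0]]
force: [0.1, 0.0, -1.2]
finger_gap: 0.0521
gripper_force: 15.0
```

```bash
python3 - <<'E'
from h import *
P=[]
for i in range(5):
    s=arm.get_state();P.append(s['ee_pos']); w,m=snap('wrist'); 
P=np.array(P);print(P.round(4));print(P.mean(0))
g=cv2.cvtColor(w,cv2.COLOR_RGB2HSV)
row=[]
for r in range(336,352,4):
    k=np.where((g[r,240:330,1]<40)&(g[r,240:330,2]>75))[0]
    if len(k): row.append((r,240+k.min(),240+k.max()))
print(row)
for r in range(270,310,8):
    k=np.where((g[r,210:345,0]<16)&(g[r,210:345,1]>110)&(g[r,210:345,2]>35))[0]; print(r,210+k.min(),210+k.max())
E
```

```text
[[ 0.5982 -0.1928  0.0765]
 [ 0.5981 -0.1928  0.0763]
 [ 0.598  -0.1928  0.0761]
 [ 0.598  -0.1928  0.076 ]
 [ 0.598  -0.1928  0.0759]]
[ 0.59808401 -0.19281633  0.07616469]
[(344, np.int64(268), np.int64(281)), (348, np.int64(260), np.int64(289))]
270 223 329
278 223 330
286 224 329
294 224 329
302 227 323
```

Settled, the roll (276.3) and the lip (about 276) line up and z is 0.0758. I insert past the lip while watching the force.

{"method": "jog_arm", "body": {"plan": [{"linear": [-0.02,0,0.0],"spin": 0,"claw": 0.4},{"linear": [-0.03,0,0.0],"spin": 0,"claw": 0.4},{"linear": [-0.037,0,0.0],"spin": 0,"claw": 0.4},{"linear": [-0.044,0,0.0],"spin": 0,"claw": 0.4},{"linear": [-0.048,0,0.0],"spin": 0,"claw": 0.4},{"linear": [-0.048,0,0.0],"spin": 0,"claw": 0.4}]}}

```text
time: 28.35
ee_pos: [0.6465, -0.1908, 0.0758]
tool_rot: [[-0.999, -0.038, 0.001], [-0.038, 0.999, 0.0], [-0.001, 0.0, -1.0]]
force: [-0.6, 0.4, -0.5]
finger_gap: 0.052
gripper_force: 15.0
```

{"method": "jog_arm", "body": {"plan": [{"linear": [-0.006,0,0.0],"spin": 0,"claw": 0.4},{"linear": [-0.012,0,0.0],"spin": 0,"claw": 0.4},{"linear": [-0.018,0,0.0],"spin": 0,"claw": 0.4},{"linear": [-0.018,0,0.0],"spin": 0,"claw": 0.4},{"linear": [-0.018,0,0.0],"spin": 0,"claw": 0.4}]}}

```text
time: 28.85
ee_pos: [0.6641, -0.1901, 0.0758]
tool_rot: [[-0.999, -0.038, -0.0], [-0.038, 0.999, 0.0], [0.0, 0.0, -1.0]]
force: [0.4, 0.1, -0.2]
finger_gap: 0.0515
gripper_force: 15.0
```

Inserted without contact. I lower, release and rise.

{"method": "jog_arm", "body": {"plan": [{"linear": [0,0,0.003],"spin": 0,"claw": 0.4},{"linear": [0,0,0.005],"spin": 0,"claw": 0.4},{"linear": [0,0,0.005],"spin": 0,"claw": 0.4},{"linear": [0,0,0.005],"spin": 0,"claw": 0.62},{"linear": [0,0,0.005],"spin": 0,"claw": 0.7},{"linear": [0,0,0.005],"spin": 0,"claw": 0.7},{"linear": [0,0,0.005],"spin": 0,"claw": 0.7},{"linear": [0,0,-0.03],"spin": 0,"claw": 0.7},{"linear": [0,0,-0.07],"spin": 0,"claw": 0.7},{"linear": [0,0,-0.12],"spin": 0,"claw": 0.7},{"linear": [0.02,0,-0.17],"spin": 0,"claw": 0.7},{"linear": [0.02,0,-0.174],"spin": 0,"claw": 0.7},{"linear": [0.02,0,-0.174],"spin": 0,"claw": 0.7}]}}

```text
time: 30.15
ee_pos: [0.6451, -0.1916, 0.253]
tool_rot: [[-0.999, -0.038, 0.005], [-0.038, 0.999, -0.002], [-0.005, -0.002, -1.0]]
force: [-0.4, 0.2, 0.0]
finger_gap: 0.0655
gripper_force: 0.0
```

```bash
python3 - <<'E'
from h import *
s=arm.get_state();print(s['time'],s['ee_pos'],s['finger_gap'],s['force'],yaw(s['tool_rot']))
w,m=snap('wrist','f1.png');b=[x for x in blobs(w,'brown',150)];print(b,proj(m,[.664,-.190,.09]))
print(disp(w,m,[.65,-.191,.095])['white'])
t,_=snap('top');print(blobs(t,'brown',10,(300,160,345,205)))
for n in COL: print(n,blobs(t,n,30,(150,165,260,240)))
E
```

```text
30.15 [ 0.64510686 -0.19162885  0.25304839] 0.06554401712981338 [-0.36786572  0.21414802  0.04972466] -2.1680441921293796
[[np.int64(2), np.int64(40), np.int64(67), np.int64(79), np.int64(169)], [np.int64(250), np.int64(192), np.int64(38), np.int64(32), np.int64(316)]] [279.21186255 208.0775003 ]
[([218, 183, 6, 14, 71], [220.0, 189.6]), ([269, 186, 18, 15, 185], [278.1, 193.5])]
[[np.int64(320), np.int64(179), np.int64(4), np.int64(5), np.int64(11)]]
yellow [[np.int64(169), np.int64(184), np.int64(18), np.int64(9), np.int64(113)]]
blue [[np.int64(168), np.int64(193), np.int64(17), np.int64(8), np.int64(88)]]
green [[np.int64(166), np.int64(201), np.int64(18), np.int64(9), np.int64(92)]]
brown []
```

Brown is on the hub with the white lip in front of it at (278,193). Now the coloured rolls go back, starting with green.

```bash
python3 - <<'E'
from h import *
go([.5936,.2584,.28],10.4)
E
```

```text
lin [ 0.0325  0.4506 -0.0322] spin 0.0699 rows~ 10
```

{"method": "jog_arm", "body": {"plan": [{"linear": [0.01,0,-0.032],"spin": 0,"claw": 0.7},{"linear": [0.032,0.451,-0.032],"spin": 0.07,"claw": 0.7},{"linear": [0.032,0.451,-0.032],"spin": 0.07,"claw": 0.7},{"linear": [0.032,0.451,-0.032],"spin": 0.07,"claw": 0.7},{"linear": [0.032,0.451,-0.032],"spin": 0.07,"claw": 0.7},{"linear": [0.032,0.451,-0.032],"spin": 0.07,"claw": 0.7},{"linear": [0.032,0.451,-0.032],"spin": 0.07,"claw": 0.7},{"linear": [0.032,0.451,-0.032],"spin": 0.07,"claw": 0.7},{"linear": [0.032,0.451,-0.032],"spin": 0.07,"claw": 0.7},{"linear": [0.032,0.451,-0.032],"spin": 0.07,"claw": 0.7},{"linear": [0.032,0.451,-0.032],"spin": 0.07,"claw": 0.7},{"linear": [0.032,0.451,-0.032],"spin": 0.07,"claw": 0.7},{"linear": [0.032,0.451,-0.032],"spin": 0.07,"claw": 0.7},{"linear": [0.032,0.451,-0.032],"spin": 0.07,"claw": 0.7},{"linear": [0.032,0.451,-0.032],"spin": 0.07,"claw": 0.7}]}}

```text
time: 31.75
ee_pos: [0.5952, 0.2568, 0.2816]
tool_rot: [[-0.983, 0.183, -0.001], [0.183, 0.983, -0.0], [0.0, -0.0, -1.0]]
force: [0.7, -0.1, 0.6]
finger_gap: 0.0658
gripper_force: 0.0
```

```bash
cat >> h.py <<'E'
def roll(w,m,n,guess):
    g=proj(m,guess); u,v=g.astype(int); box=(max(u-70,0),max(v-70,0),u+70,v+70)
    B=blobs(w,n,80,box); x0=min(b[0] for b in B);x1=max(b[0]+b[2] for b in B);y0=min(b[1] for b in B);y1=max(b[1]+b[3] for b in B)
    vm=y0+(y1-y0)*.4
    A,C=onz(m,(x0-.5,vm),.176),onz(m,(x1-.5,vm),.176); print(n,(x0,y0,x1,y1),'centre',((A+C)/2).round(4),'dia',round(float(np.linalg.norm(A-C)),4),'expected px',g.round(1))
E
python3 - <<'E'
from h import *
s=arm.get_state();print(s['time'],s['ee_pos'],yaw(s['tool_rot']))
w,m=snap('wrist','f2.png'); roll(w,m,'green',[.5936,.2584,.176]); roll(w,m,'blue',[.619,.2537,.176])
go([.5936,.2584,.157],10.4)
E
```

```text
31.75 [0.59519933 0.25680714 0.28159851] 10.55031320670676
green (np.int64(247), np.int64(185), np.int64(311), np.int64(222)) centre [0.5896 0.258  0.176 ] dia 0.0511 expected px [280.  204.4]
blue (np.int64(248), np.int64(218), np.int64(311), np.int64(254)) centre [0.6169 0.2533 0.176 ] dia 0.0516 expected px [279.9 234.7]
lin [0.0019 0.001  0.1249] spin -0.0008 rows~ 3
```

{"method": "jog_arm", "body": {"force": 15, "plan": [{"linear": [0.002,0.001,0.04],"spin": 0,"claw": 0.7},{"linear": [0.002,0.001,0.08],"spin": 0,"claw": 0.7},{"linear": [0.002,0.001,0.115],"spin": 0,"claw": 0.7},{"linear": [0.002,0.001,0.124],"spin": 0,"claw": 0.7},{"linear": [0.002,0.001,0.124],"spin": 0,"claw": 0.7},{"linear": [0.002,0.001,0.124],"spin": 0,"claw": 0.4},{"linear": [0.002,0.001,0.124],"spin": 0,"claw": 0.4},{"linear": [0.002,0.001,0.124],"spin": 0,"claw": 0.4},{"linear": [0.002,0.001,0.124],"spin": 0,"claw": 0.4},{"linear": [0.002,0.001,0.118],"spin": 0,"claw": 0.4},{"linear": [0.002,0.001,0.1105],"spin": 0,"claw": 0.4},{"linear": [0.002,0.001,0.1105],"spin": 0,"claw": 0.4},{"linear": [0.03,0.001,0.1105],"spin": 0,"claw": 0.4},{"linear": [0.06,0.001,0.1105],"spin": 0,"claw": 0.4},{"linear": [0.085,0.001,0.1105],"spin": 0,"claw": 0.4},{"linear": [0.085,0.001,0.1105],"spin": 0,"claw": 0.4},{"linear": [0.085,-0.05,0.1105],"spin": 0,"claw": 0.4},{"linear": [0.085,-0.09,0.1105],"spin": 0,"claw": 0.4},{"linear": [0.085,-0.133,0.1105],"spin": 0,"claw": 0.4},{"linear": [0.085,-0.133,0.1105],"spin": 0,"claw": 0.4}]}}

```text
time: 33.8
ee_pos: [0.4871, 0.1388, 0.1713]
tool_rot: [[-0.983, 0.186, -0.001], [0.186, 0.983, -0.002], [0.0, -0.002, -1.0]]
force: [0.1, 0.6, -0.1]
finger_gap: 0.0522
gripper_force: 15.0
```

```bash
python3 - <<'E'
from h import *
s=arm.get_state();print(s['time'],s['ee_pos'],s['finger_gap'],yaw(s['tool_rot']))
w,m=snap('wrist'); print(blobs(w,'green',300))
s=arm.get_state();print(s['ee_pos'])
go([.488,.1433,.171],10.4)
E
```

```text
33.8 [0.48710644 0.13884578 0.17127421] 0.052210916550261804 10.707867679580936
[[np.int64(222), np.int64(235), np.int64(110), np.int64(80), np.int64(6122)]]
[0.48773902 0.14090349 0.1715482 ]
lin [0.0002 0.0024 0.0005] spin -0.0015 rows~ 1
```

{"method": "jog_arm", "body": {"plan": [{"linear": [0,0.001,0],"spin": 0,"claw": 0.4},{"linear": [0,0.001,0],"spin": 0,"claw": 0.4},{"linear": [-0.025,0.001,0],"spin": 0,"claw": 0.4},{"linear": [-0.05,0.001,0],"spin": 0,"claw": 0.4},{"linear": [-0.08,0.001,0],"spin": 0,"claw": 0.4},{"linear": [-0.11,0.001,0],"spin": 0,"claw": 0.4},{"linear": [-0.135,0.001,0],"spin": 0,"claw": 0.4},{"linear": [-0.135,0.001,0],"spin": 0,"claw": 0.4},{"linear": [-0.135,0.001,0.006],"spin": 0,"claw": 0.4},{"linear": [-0.135,0.001,0.012],"spin": 0,"claw": 0.4},{"linear": [-0.135,0.001,0.012],"spin": 0,"claw": 0.4},{"linear": [-0.135,0.001,0.012],"spin": 0,"claw": 0.7},{"linear": [-0.135,0.001,0.012],"spin": 0,"claw": 0.7},{"linear": [-0.135,0.001,0.012],"spin": 0,"claw": 0.7},{"linear": [-0.135,0.001,-0.02],"spin": 0,"claw": 0.7},{"linear": [-0.135,0.001,-0.06],"spin": 0,"claw": 0.7},{"linear": [-0.135,0.001,-0.11],"spin": 0,"claw": 0.7},{"linear": [-0.135,0.001,-0.11],"spin": 0,"claw": 0.7}]}}

```text
time: 35.65
ee_pos: [0.6242, 0.12, 0.2907]
tool_rot: [[-0.983, 0.181, 0.016], [0.181, 0.984, 0.001], [-0.015, 0.004, -1.0]]
force: [-0.0, 0.9, 0.6]
finger_gap: 0.0658
gripper_force: 0.0
```

```bash
python3 - <<'E'
from h import *
s=arm.get_state();print(s['time'],s['ee_pos'],s['force'])
w,m=snap('wrist'); roll(w,m,'green',[.6208,.119,.176])
go([.6190,.2537,.28],10.4);go([.6190,.2537,.157],10.4)
E
```

```text
35.65 [0.62416958 0.12001333 0.29069221] [-0.03017521  0.92302619  0.57519606]
green (np.int64(244), np.int64(176), np.int64(308), np.int64(212)) centre [0.6146 0.1199 0.176 ] dia 0.0523 expected px [275.8 197.8]
lin [0.0277 0.131  0.0068] spin -0.0 rows~ 3
lin [0.0277 0.131  0.1298] spin -0.0 rows~ 4
```

Green hangs on the tape hook at (0.615–0.62, 0.120). Blue is next.

{"method": "jog_arm", "body": {"plan": [{"linear": [0.01,0.04,0],"spin": 0,"claw": 0.7},{"linear": [0.02,0.08,0],"spin": 0,"claw": 0.7},{"linear": [0.026,0.12,0],"spin": 0,"claw": 0.7},{"linear": [0.026,0.133,0],"spin": 0,"claw": 0.7},{"linear": [0.026,0.133,0],"spin": 0,"claw": 0.7},{"linear": [0.026,0.133,0],"spin": 0,"claw": 0.7},{"linear": [0.026,0.133,0.03],"spin": 0,"claw": 0.7},{"linear": [0.026,0.133,0.03],"spin": 0,"claw": 0.7}]}}

```text
time: 36.5
ee_pos: [0.6164, 0.2524, 0.2468]
tool_rot: [[-0.983, 0.183, -0.008], [0.183, 0.983, -0.003], [0.008, -0.004, -1.0]]
force: [-0.1, -0.4, -0.6]
finger_gap: 0.0662
gripper_force: 0.0
```

```bash
python3 - <<'E'
from h import *
s=arm.get_state();print(s['time'],s['ee_pos'],s['force'],yaw(s['tool_rot']))
w,m=snap('wrist'); roll(w,m,'blue',[.6190,.2537,.176])
go([.6190,.2537,.157],10.4)
E
```

```text
36.5 [0.61638265 0.25240106 0.24675084] [-0.0532413  -0.43434293 -0.55283276] 10.546209829625841
blue (np.int64(244), np.int64(201), np.int64(317), np.int64(246)) centre [0.6149 0.2534 0.176 ] dia 0.0519 expected px [281.5 224.3]
lin [-0.0016  0.0012  0.0916] spin -0.0008 rows~ 2
```

{"method": "jog_arm", "body": {"plan": [{"linear": [-0.001,0.001,0.04],"spin": 0,"claw": 0.7},{"linear": [-0.001,0.001,0.08],"spin": 0,"claw": 0.7},{"linear": [-0.001,0.001,0.0925],"spin": 0,"claw": 0.7},{"linear": [-0.001,0.001,0.0925],"spin": 0,"claw": 0.7},{"linear": [-0.001,0.001,0.0925],"spin": 0,"claw": 0.4},{"linear": [-0.001,0.001,0.0925],"spin": 0,"claw": 0.4},{"linear": [-0.001,0.001,0.0925],"spin": 0,"claw": 0.4},{"linear": [-0.001,0.001,0.0925],"spin": 0,"claw": 0.4},{"linear": [-0.001,0.001,0.085],"spin": 0,"claw": 0.4},{"linear": [-0.001,0.001,0.079],"spin": 0,"claw": 0.4},{"linear": [-0.001,0.001,0.079],"spin": 0,"claw": 0.4},{"linear": [0.025,0.001,0.079],"spin": 0,"claw": 0.4},{"linear": [0.055,0.001,0.079],"spin": 0,"claw": 0.4},{"linear": [0.085,0.001,0.079],"spin": 0,"claw": 0.4},{"linear": [0.109,0.001,0.079],"spin": 0,"claw": 0.4},{"linear": [0.109,0.001,0.079],"spin": 0,"claw": 0.4},{"linear": [0.109,-0.05,0.079],"spin": 0,"claw": 0.4},{"linear": [0.109,-0.09,0.079],"spin": 0,"claw": 0.4},{"linear": [0.109,-0.132,0.079],"spin": 0,"claw": 0.4},{"linear": [0.109,-0.132,0.079],"spin": 0,"claw": 0.4}]}}

```text
time: 38.55
ee_pos: [0.4876, 0.1408, 0.1723]
tool_rot: [[-0.983, 0.186, -0.0], [0.186, 0.983, -0.002], [-0.0, -0.002, -1.0]]
force: [-0.7, 1.5, -0.5]
finger_gap: 0.0516
gripper_force: 15.0
```

{"method": "jog_arm", "body": {"plan": [{"linear": [0,0,0],"spin": 0,"claw": 0.4},{"linear": [0,0,0],"spin": 0,"claw": 0.4}]}}

```text
time: 38.75
ee_pos: [0.4884, 0.1455, 0.1726]
tool_rot: [[-0.984, 0.181, 0.001], [0.181, 0.984, 0.0], [-0.001, 0.001, -1.0]]
force: [0.1, -0.2, -0.2]
finger_gap: 0.0519
gripper_force: 15.0
```

```bash
python3 - <<'E'
from h import *
s=arm.get_state();print(s['time'],s['ee_pos'],s['finger_gap'],yaw(s['tool_rot']))
w,m=snap('wrist'); print(blobs(w,'blue',300))
go([.488,.1433,.171],10.4)
E
```

```text
38.75 [0.48839604 0.14547447 0.17262527] 0.051887150583623545 10.409772112553881
[[np.int64(8), np.int64(75), np.int64(211), np.int64(187), np.int64(21397)], [np.int64(223), np.int64(231), np.int64(108), np.int64(79), np.int64(6017)]]
lin [-0.0002 -0.0025  0.0016] spin 0.0002 rows~ 1
```

{"method": "jog_arm", "body": {"plan": [{"linear": [0,-0.002,0.001],"spin": 0,"claw": 0.4},{"linear": [-0.025,-0.002,0.001],"spin": 0,"claw": 0.4},{"linear": [-0.05,-0.002,0.001],"spin": 0,"claw": 0.4},{"linear": [-0.08,-0.002,0.001],"spin": 0,"claw": 0.4},{"linear": [-0.107,-0.002,0.001],"spin": 0,"claw": 0.4},{"linear": [-0.107,-0.002,0.001],"spin": 0,"claw": 0.4},{"linear": [-0.107,-0.002,0.007],"spin": 0,"claw": 0.4},{"linear": [-0.107,-0.002,0.013],"spin": 0,"claw": 0.4},{"linear": [-0.107,-0.002,0.013],"spin": 0,"claw": 0.4},{"linear": [-0.107,-0.002,0.013],"spin": 0,"claw": 0.7},{"linear": [-0.107,-0.002,0.013],"spin": 0,"claw": 0.7},{"linear": [-0.107,-0.002,0.013],"spin": 0,"claw": 0.7},{"linear": [-0.107,-0.002,-0.02],"spin": 0,"claw": 0.7},{"linear": [-0.107,-0.002,-0.06],"spin": 0,"claw": 0.7},{"linear": [-0.107,-0.002,-0.108],"spin": 0,"claw": 0.7},{"linear": [-0.107,0.05,-0.108],"spin": 0,"claw": 0.7},{"linear": [-0.12,0.1,-0.108],"spin": 0,"claw": 0.7},{"linear": [-0.135,0.13,-0.108],"spin": 0,"claw": 0.7},{"linear": [-0.135,0.132,-0.08],"spin": 0,"claw": 0.7},{"linear": [-0.135,0.132,-0.08],"spin": 0,"claw": 0.7}]}}

```text
time: 40.8
ee_pos: [0.6414, 0.251, 0.2467]
tool_rot: [[-0.984, 0.179, -0.009], [0.179, 0.984, -0.002], [0.009, -0.004, -1.0]]
force: [0.4, 0.4, -1.0]
finger_gap: 0.0659
gripper_force: 0.0
```

{"method": "jog_arm", "body": {"plan": [{"linear": [0,0,0],"spin": 0,"claw": 0.7},{"linear": [0,0,0],"spin": 0,"claw": 0.7}]}}

```text
time: 41.0
ee_pos: [0.6443, 0.2498, 0.2535]
tool_rot: [[-0.983, 0.182, 0.001], [0.182, 0.983, 0.0], [-0.001, 0.0, -1.0]]
force: [-0.4, 0.4, -0.4]
finger_gap: 0.0661
gripper_force: 0.0
```

```bash
python3 - <<'E'
from h import *
s=arm.get_state();print(s['time'],s['ee_pos'],s['force'],yaw(s['tool_rot']))
w,m=snap('wrist'); roll(w,m,'yellow',[.6448,.2490,.176])
print('blue',blobs(w,'blue',200))
t,_=snap('top')
for n in COL: print(n,blobs(t,n,30,(150,165,260,240)))
go([.6448,.2490,.157],10.4)
E
```

```text
41.0 [0.64427205 0.2497613  0.25347481] [-0.35680002  0.38001809 -0.37182996] 10.461323086154318
yellow (np.int64(241), np.int64(194), np.int64(314), np.int64(238)) centre [0.6397 0.2495 0.176 ] dia 0.053 expected px [277.6 218.3]
blue [[np.int64(0), np.int64(0), np.int64(102), np.int64(92), np.int64(5932)], [np.int64(44), np.int64(155), np.int64(86), np.int64(38), np.int64(2426)]]
yellow []
blue [[np.int64(212), np.int64(202), np.int64(16), np.int64(8), np.int64(85)]]
green [[np.int64(213), np.int64(193), np.int64(17), np.int64(8), np.int64(93)]]
brown []
lin [-0.0002 -0.0007  0.0973] spin -0.0004 rows~ 2
```

{"method": "jog_arm", "body": {"plan": [{"linear": [0.002,0,0.04],"spin": 0,"claw": 0.7},{"linear": [0.002,0,0.08],"spin": 0,"claw": 0.7},{"linear": [0.002,0,0.0965],"spin": 0,"claw": 0.7},{"linear": [0.002,0,0.0965],"spin": 0,"claw": 0.7},{"linear": [0.002,0,0.0965],"spin": 0,"claw": 0.4},{"linear": [0.002,0,0.0965],"spin": 0,"claw": 0.4},{"linear": [0.002,0,0.0965],"spin": 0,"claw": 0.4},{"linear": [0.002,0,0.0965],"spin": 0,"claw": 0.4},{"linear": [0.002,0,0.09],"spin": 0,"claw": 0.4},{"linear": [0.002,0,0.083],"spin": 0,"claw": 0.4},{"linear": [0.002,0,0.083],"spin": 0,"claw": 0.4},{"linear": [0.03,0,0.083],"spin": 0,"claw": 0.4},{"linear": [0.06,0,0.083],"spin": 0,"claw": 0.4},{"linear": [0.09,0,0.083],"spin": 0,"claw": 0.4},{"linear": [0.12,0,0.083],"spin": 0,"claw": 0.4},{"linear": [0.135,0,0.083],"spin": 0,"claw": 0.4},{"linear": [0.135,-0.05,0.083],"spin": 0,"claw": 0.4},{"linear": [0.135,-0.09,0.083],"spin": 0,"claw": 0.4},{"linear": [0.135,-0.132,0.083],"spin": 0,"claw": 0.4},{"linear": [0.135,-0.132,0.083],"spin": 0,"claw": 0.4}]}}

```text
time: 43.1
ee_pos: [0.4863, 0.1413, 0.1691]
tool_rot: [[-0.983, 0.185, -0.002], [0.185, 0.983, -0.002], [0.001, -0.002, -1.0]]
force: [0.2, 0.9, 0.1]
finger_gap: 0.0516
gripper_force: 15.0
```

{"method": "jog_arm", "body": {"plan": [{"linear": [0,0,0],"spin": 0,"claw": 0.4},{"linear": [0,0,0],"spin": 0,"claw": 0.4}]}}

```text
time: 43.3
ee_pos: [0.4878, 0.1457, 0.1695]
tool_rot: [[-0.984, 0.18, 0.0], [0.18, 0.984, 0.001], [-0.0, 0.001, -1.0]]
force: [-0.2, -0.6, -0.2]
finger_gap: 0.0519
gripper_force: 15.0
```

```bash
python3 - <<'E'
from h import *
s=arm.get_state();print(s['time'],s['ee_pos'],s['finger_gap'],yaw(s['tool_rot']))
w,m=snap('wrist'); print(blobs(w,'yellow',300))
go([.488,.1433,.171],10.4)
E
```

```text
43.3 [0.48778364 0.14566542 0.16953579] 0.051877851979829935 10.393547741665607
[[np.int64(222), np.int64(238), np.int64(110), np.int64(83), np.int64(6500)], [np.int64(140), np.int64(342), np.int64(26), np.int64(73), np.int64(905)]]
lin [-0.0007 -0.0026 -0.0015] spin 0.0003 rows~ 1
```

{"method": "jog_arm", "body": {"plan": [{"linear": [0,-0.0025,-0.001],"spin": 0,"claw": 0.4},{"linear": [-0.02,-0.0025,-0.001],"spin": 0,"claw": 0.4},{"linear": [-0.04,-0.0025,-0.001],"spin": 0,"claw": 0.4},{"linear": [-0.06,-0.0025,-0.001],"spin": 0,"claw": 0.4},{"linear": [-0.08,-0.0025,-0.001],"spin": 0,"claw": 0.4},{"linear": [-0.08,-0.0025,-0.001],"spin": 0,"claw": 0.4},{"linear": [-0.08,-0.0025,0.005],"spin": 0,"claw": 0.4},{"linear": [-0.08,-0.0025,0.011],"spin": 0,"claw": 0.4},{"linear": [-0.08,-0.0025,0.011],"spin": 0,"claw": 0.4},{"linear": [-0.08,-0.0025,0.011],"spin": 0,"claw": 0.7},{"linear": [-0.08,-0.0025,0.011],"spin": 0,"claw": 0.7},{"linear": [-0.08,-0.0025,0.011],"spin": 0,"claw": 0.7},{"linear": [-0.08,-0.0025,-0.02],"spin": 0,"claw": 0.7},{"linear": [-0.08,-0.0025,-0.06],"spin": 0,"claw": 0.7},{"linear": [-0.08,-0.0025,-0.1],"spin": 0,"claw": 0.7},{"linear": [0.0,-0.0,-0.13],"spin": 0,"claw": 0.7},{"linear": [0.03,0.03,-0.15],"spin": 0,"claw": 0.7},{"linear": [0.03,0.03,-0.15],"spin": 0,"claw": 0.7},{"linear": [0.03,0.03,-0.15],"spin": 0,"claw": 0.7}]}}

```text
time: 45.25
ee_pos: [0.4624, 0.1817, 0.3221]
tool_rot: [[-0.984, 0.177, 0.005], [0.177, 0.984, 0.002], [-0.004, 0.002, -1.0]]
force: [-0.1, -0.2, -0.2]
finger_gap: 0.0657
gripper_force: 0.0
```

```bash
python3 - <<'E'
from h import *
s=arm.get_state();print(s['time'],s['ee_pos'],s['force'],s['gripper_force'])
t,mt=snap('top');sc,ms=snap('scene')
for n in COL: print(n,'top',blobs(t,n,30,(150,165,260,240)),'scene',blobs(sc,n,60,(300,225,372,285)))
for n,im in(('scene',sc),('top',t)):
    x0,y0,x1,y1=(190,175,270,250) if n=='scene' else (285,160,360,215)
    k=cv2.inRange(cv2.cvtColor(im,cv2.COLOR_RGB2HSV)[y0:y1,x0:x1],(0,0,0),(180,255,60)); nn,l,s,c=cv2.connectedComponentsWithStats(k);i=1+np.argmax(s[1:,4]);print(n,'dark',s[i]+[x0,y0,0,0,0],c[i]+[x0,y0])
r=lambda a,f:cv2.resize(a,f,interpolation=cv2.INTER_CUBIC)
a=np.hstack([r(sc[170:290,180:380],(800,480))[:, :500],r(t[165:285,205:355],(300,240)).repeat(2,0)[:480]])
a=np.vstack([np.hstack([r(sc[225:290,295:375],(400,325)),r(sc[175:240,190:270],(400,325))]),np.hstack([r(t[165:230,150:255],(400,248)),r(t[160:210,285:355],(400,248))])])
cv2.imwrite('pics/end.png',a[:,:,::-1])
E
```

```text
45.25 [0.46237452 0.18170304 0.32213701] [-0.11554674 -0.23551022 -0.16905015] 0.0
yellow top [[np.int64(210), np.int64(210), np.int64(18), np.int64(8), np.int64(108)]] scene [[np.int64(334), np.int64(235), np.int64(19), np.int64(23), np.int64(215)]]
blue top [[np.int64(212), np.int64(202), np.int64(16), np.int64(8), np.int64(85)]] scene [[np.int64(316), np.int64(225), np.int64(44), np.int64(14), np.int64(401)], [np.int64(324), np.int64(240), np.int64(20), np.int64(23), np.int64(223)]]
green top [[np.int64(213), np.int64(193), np.int64(17), np.int64(8), np.int64(93)]] scene [[np.int64(314), np.int64(247), np.int64(19), np.int64(23), np.int64(220)]]
brown top [] scene []
scene dark [ 199  191   59   55 1458] [227.88820302 218.80109739]
top dark [295 171  48  28 956] [317.35355649 185.19874477]
```

View pics/end.png

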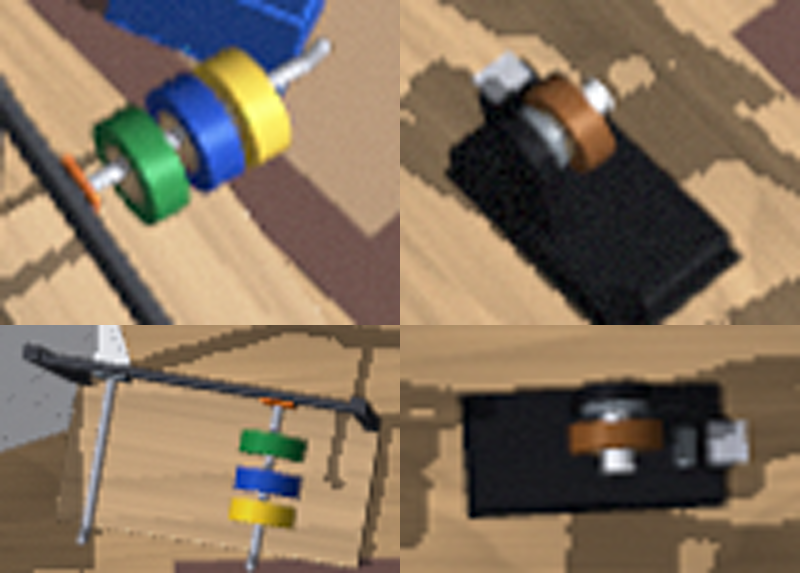

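The final picture shows green, blue and yellow on the tape hook and the spare hook empty. Brown sits on the hub between the shoulder and the lip, and the dispenser stands upright where it was. I hand it in.

```bash
python3 - <<'E'
from h import *
t,mt=snap('top');print(blobs(t,'blue',300,(215,222,330,310)))
w,m=snap('wrist');print(disp(w,m,[.437,.027,.015])['core'],blobs(w,'blue',600))
print(ticket.sign_off())
E
```

```text
[[np.int64(235), np.int64(233), np.int64(42), np.int64(43), np.int64(1009)]]
[([100, 105, 18, 12, 65], [106.9, 109.6]), ([123, 105, 97, 120, 2947], [198.7, 144.6]), ([145, 158, 25, 18, 301], [156.8, 166.7]), ([152, 207, 35, 18, 108], [171.9, 216.9])] [[np.int64(78), np.int64(110), np.int64(137), np.int64(124), np.int64(9019)], [np.int64(220), np.int64(313), np.int64(52), np.int64(33), np.int64(1086)]]
the job is handed in; nothing more can be done
None
```

I handed the job in at about 45 s of the 210 s allowed, but the hand-in gave no verdict: the spent core is in the bin, the brown roll is on the hub between the shoulder and the lip, and green, blue and yellow are back on the tape hook with the spare hook empty.

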